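# Pack the door-speaker kit tray in layers and snap it locked

## Task

Pack the speaker kit in the tray in layers: first put every tweeter and crossover box that is there flat in a pocket of its own colour's half, then lay the grille of each colour flat over its half, and last the aluminium bridge across the middle into its saddles. Then press both red clips of the bridge fully home with the seating tool, held upright and square on each clip - push the clips with nothing but the tool's foot - and stand the tool upright back in its dish. Leave the other things on the bench alone.

Things in the scene. Friction and masses are not known exactly. Their poses are not given: they have to be found in the camera images.
- tray: Grey fixed kit tray, 130 (x) x 236 (y) mm, 37 mm high, open on top; origin: centre of the underside. +y half marked orange, -y half blue. Floor 4 mm thick; four pockets in a row along y. Ledges along both long sides, inner faces at x = +-48 mm, tops at z = 32 mm, carry the grilles (3 mm play in the rim). A saddle for the bridge sticks out at the middle of each long side (188 mm overall).
- pocket_orange1 (a point): centre of the floor of the inner orange pocket, 4 mm above the table, axes as the tray. Each pocket is 46 (x) x 50 (y) mm, bounded by ribs 5 mm thick whose tops are 10 mm above the table; from the outer side of the ribs (28 mm off the middle line) the floor is clear out to the ledges
- pocket_orange2 (a point): centre of the floor of the outer orange pocket, 4 mm above the table, axes as the tray. 
- pocket_blue1 (a point): centre of the floor of the inner blue pocket, 4 mm above the table, axes as the tray. 
- pocket_blue2 (a point): centre of the floor of the outer blue pocket, 4 mm above the table, axes as the tray. 
- tweeter_orange: Tweeter: black disc 38 mm across, 24 mm high, with orange band and orange top ring. Origin: centre of the underside, z up. 90 g. May be absent.
- crossover_orange: Crossover box: black, 36 (x) x 42 (y) x 24 (high) mm with orange band and top. Origin: centre of the underside, z up. 110 g. It goes in a pocket with its y along the tray's y (either way round). May be absent.
- grille_orange: Speaker grille: black plate 112 (x) x 104 (y) x 5 mm, orange edges, orange grip rib on its middle 14 mm thick (x), 50 mm long (y), rib top 27 mm above the underside. Origin: centre of the underside, z up. 160 g. Belongs with its origin at (0, +57, 32) mm in the tray's frame, its y along the tray's y (either way round).
- tweeter_blue: Tweeter: black disc 38 mm across, 24 mm high, with blue band and blue top ring. Origin: centre of the underside, z up. 90 g. May be absent.
- crossover_blue: Crossover box: black, 36 (x) x 42 (y) x 24 (high) mm with blue band and top. Origin: centre of the underside, z up. 110 g. It goes in a pocket with its y along the tray's y (either way round). May be absent.
- grille_blue: Speaker grille: black plate 112 (x) x 104 (y) x 5 mm, blue edges, blue grip rib on its middle 14 mm thick (x), 50 mm long (y), rib top 27 mm above the underside. Origin: centre of the underside, z up. 160 g. Belongs with its origin at (0, -57, 32) mm in the tray's frame, its y along the tray's y (either way round).
- bridge: Lock bridge: aluminium bar 168 (x) x 36 (y) x 8 mm, yellow grip rib on its middle 50 (x) x 14 (y) mm, top 33 mm above the underside; red clips at x = +-72 mm. Origin: underside centre. 220 to 340 g. Belongs at (0, 0, 38) mm in the tray's frame, long axis along the tray's x (either way round), over both grilles. Saddles: 3 to 4 mm play, cheeks 6 mm high, slots for the clip pins.
- clip_near_top (a point): top centre of the red clip cap (20 mm across) on the bridge's -x end; 21 mm above the bar's underside when raised, 15 mm when home; moves with the clip
- clip_near (a joint): travel of that clip in m: 0 raised, 0.006 snapped home. An over-centre spring resists with up to about 10 N, then it clicks: past half way it goes home by itself and stays; let go before that it springs back up. Its pin comes out under the bar as it goes down.
- clip_far_top (a point): top centre of the red clip cap (20 mm across) on the bridge's +x end; 21 mm above the bar's underside when raised, 15 mm when home; moves with the clip
- clip_far (a joint): travel of that clip in m: 0 raised, 0.006 snapped home. An over-centre spring resists with up to about 10 N, then it clicks: past half way it goes home by itself and stays; let go before that it springs back up. Its pin comes out under the bar as it goes down.
- stand: Fixed square dark steel dish for the seating tool, 74 x 74 mm, walls 4 mm thick and 10 mm high, flat inner floor 4 mm above the table. Origin: centre of the underside.
- tool: Seating tool: white round foot 34 mm across and 12 mm high below a red cylindrical handle 24 mm across; 80 mm high in all, 110 to 230 g, standing upright in its dish. Origin: centre of the foot's flat underside, z up along the handle. The foot's underside is what presses a clip.
- filler_tin: Bystander, to be left alone: filler tin, 72 mm across, 85 mm tall, upright.
- mix_cup: Bystander, to be left alone: white plastic mixing cup, 72 mm across, 75 mm tall.
- screwdriver: Bystander, to be left alone: screwdriver lying on the table.
- brush: Bystander, to be left alone: brush lying on the table.
- spacer_ring: Bystander, to be left alone: flat wooden ring, 64 mm across, 10 mm thick.
- resin_jar: Bystander, to be left alone: jar, 60 mm across, 90 mm tall.

How it is judged:
By the outcome, as a careful person would: the job done as asked, in the order asked, and still so for the second after the job is handed in, with the robot touching nothing.
Of tweeter_orange, tweeter_blue, crossover_orange, crossover_blue only 2 to 4 are there at a start; the rules pass over those that are not, and their reading is None.
At some moment in a run one of tweeter_orange, tweeter_blue, crossover_orange, crossover_blue, grille_orange, grille_blue may be knocked a few centimetres aside while the robot is not near it.
It also fails if it takes over 210 s, if anything falls off the work surface, if the arm or the gripper's body presses on something with over 40 N, if the wrist force passes 120 N, or if a joint passes its speed limit or range.

## Robot

A 6-joint arm with a two-finger parallel gripper is mounted at the origin on the work surface. World frame = base frame: x ahead of the robot, y to its left, z up, the work surface at z = 0. Lengths are in m, angles in degrees, forces in N, time in s.
With the tool pointing down it reaches from about 0.4 to 0.825 m from the base axis. Payload 7 kg.
Tool frame: the origin (TCP) lies on the centre line of the jaws, within the pads' length; the fingertips stand 14 mm ahead of it and the grasp point (between the pads) lies 5 mm behind it; z points along the fingers, x is the direction in which the jaws open and shut, and the axes are right-handed (so a half turn about z gives the same grasp; the last joint's range is limited). The gripper opens to 88 mm and grips with 3 to 60 N. Pads are 19 mm wide; open, the fingers measure 130 mm over their backs; the gripper's body (78 mm by 193 mm) begins 47 mm behind the grasp point.
Start: joints at [92.653, 20.546, 0.682, 0, -70.136, -16.507], TCP at [0.162, 0.655, 0.241] pointing down, gripper open.
Joint ranges: [-176.03, 176.03], [-82.01, 121.73], [-58.28, 71.71], [-173.87, 95.51], [-174.79, -0.11], [-173.66, 173.66]. Speed limits (degrees/s): [136.94, 136.94, 172.46, 180, 180, 180].

## Interface

Orientations are given as [roll, pitch, yaw] about the fixed x, y, z axes, in that order (R = Rz(yaw) Ry(pitch) Rx(roll)).
In Python, from plant import * gives the robot as it stands.
- The arm moves only by the shell command python3 -m handwheel 'ROWS' [OPENING]. ROWS is JSON, a list of rows, each a list of 2 entries, a list of its own where there are three numbers: the shift along the tool's x, y, z each as a share of 0.2 m, from -1 to 1, then the turn, a rotation vector about the tool's x, y, z each as a share of 360 degrees, from -1 to 1. In form: [[[tx, ty, tz], [ax, ay, az]], ...]. A call has 1 to 5 rows; each row is the pose to reach, as a shift and turn from the pose commanded when the call began, along the tool's axes at that moment, turning the shorter way round; what a row does not reach only later rows make up. A row lasts 1/12 s, in which the tool goes at most 41.7 mm and 7.16 degrees, less where a joint would pass 70% of its speed; a pose out of reach is approached as far as the arm can. A call with a number of a shift or a turn outside -1 to 1 is refused whole. A call with a gripper value outside its range is refused whole. OPENING is the closure, from -1 (fully open) to 1 (shut), set as the call begins (- or left out, the last holds). The fingers move at their own pace and stop on an object; the grip force is fixed at half the most. Time passes only in rows, so rows that repeat a pose let the fingers close. It gives the time, the measured TCP pose, the force and the opening at its end, in the units of the state.
- get_obs(): the state, without advancing time (a new reading comes with each control period).
- snapshot(name): name is "side" or "top" or "wrist"; returns a dict with "color" (420x560x3 uint8, red, green, blue), "z_map" (420x560 float32, m along the optical axis (not along the pixel's ray), 0 where there is no reading), "intrinsics" (3x3 intrinsics, pixels), "rvec" (rotation vector, rad) and "tvec" (3), from world to camera coordinates, as OpenCV has them. Camera axes: x right, y down, z forward; pixel columns grow to the right and rows downward; lengths in m; the calibration is good to about 2 mm. A picture is of the moment at which its call begins.
- close_job(): hands the job in, once; it reports no verdict.
The state is a dict: "clock": time; "joint_pos": joint angles; "qvel": joint speeds; "tau": joint torques, N m; "tool_pos": TCP position; "orientation": TCP orientation; "force": force on the tool from outside, world axes, zero at the start; "moment": the same for the moment, N m; "opening": finger opening in m.
Only numpy, scipy, OpenCV 4.12 (cv2) and the standard library are available. Lean on these libraries where they do the work, as an engineer would, in place of code of your own. Each camera call takes 0.05 s, during which the arm holds its last target. There are 200 camera calls.

## Working session

There is one attempt and no reset: what is moved stays moved. The work goes in short steps, Python scripts to look and compute and a shell command to move; the robot and the scene stay as the last step left them, time stands still between calls to the robot, and variables do not carry over. Pictures are saved under pics/ and viewed, about 12 in all and at most 16, crops included, and the job is handed in when it is done.

```bash
ls; mkdir -p pics; cat > h.py <<'E'
from plant import *
import numpy as np, cv2
from scipy.spatial.transform import Rotation as R
def cam(n):
    s=snapshot(n); s['R']=cv2.Rodrigues(np.array(s['rvec'],float))[0]; s['t']=np.array(s['tvec'],float).ravel(); s['K']=np.array(s['intrinsics'],float)
    return s
def world(s):
    z=s['z_map']; K=s['K']; v,u=np.mgrid[:z.shape[0],:z.shape[1]]
    P=np.stack([(u-K[0,2])/K[0,0]*z,(v-K[1,2])/K[1,1]*z,z],-1)
    W=(P-s['t'])@s['R']; W[z==0]=np.nan; return W
def save(s,f): cv2.imwrite('pics/'+f+'.png',s['color'][:,:,::-1])
E
python3 - <<'E'
from h import *
import pickle
print(get_obs())
for n in ('top','side'):
    s=cam(n); save(s,n+'0'); print(n,-s['R'].T@s['t'],s['K'][0,0]); pickle.dump(s,open(n+'.pkl','wb'))
E
```

```text
pics
{'clock': 0.0, 'joint_pos': array([ 9.26528305e+01,  2.05926164e+01,  6.34950656e-01, -1.98515279e-02,
       -7.01351679e+01, -1.65086171e+01]), 'qvel': array([ 0.06987263, -0.00031064, -0.12372936,  0.03915258,  0.11197881,
       -0.14575197]), 'tau': array([ 8.90422180e-04, -5.82717454e+01,  2.93053311e+01,  6.99704066e+00,
        7.08638050e-03, -1.61672356e-04]), 'tool_pos': array([0.16154211, 0.65492008, 0.23961911]), 'orientation': array([-1.79991510e+02, -9.43101149e-02, -1.03862554e+02]), 'force': array([ 0.13390173,  0.28424634, -0.1057559 ]), 'moment': array([0.03668018, 0.03455938, 0.00949505]), 'opening': 0.08765611503769898}
top [ 0.32188315 -0.05626974  1.11771478] 405.8956760383275
side [-0.0071934  -0.9170095   0.61200649] 439.562661522188
```

View pics/top0.png

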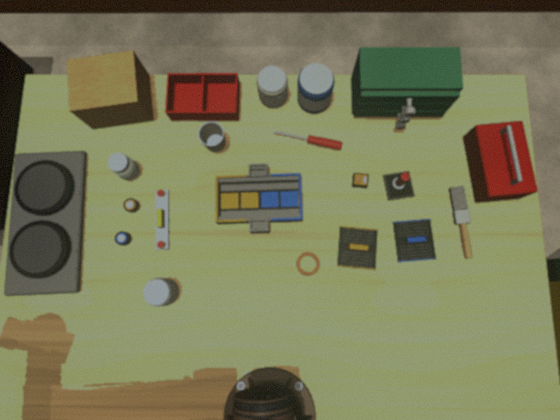

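View pics/side0.png

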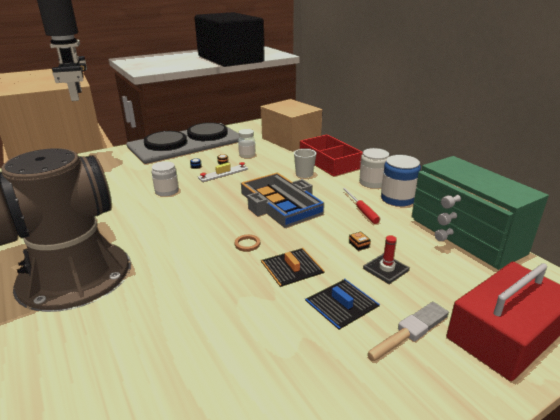

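The top view (up = +x, left = +y) shows the tray at (260,198), orange and blue tweeters at (130,205) and (122,238), and the bridge at (162,218). The orange crossover is at (360,180), the tool at (400,183), and the orange and blue grilles at (358,247) and (415,240). No blue crossover is visible.

```bash
cat > m.py <<'E'
from h import *
def blobs(s,zlo=0.003,zhi=0.12,amin=6):
    W=world(s); hsv=cv2.cvtColor(s['color'],cv2.COLOR_RGB2HSV); H,S,V=[hsv[...,i].astype(int) for i in range(3)]
    z=W[...,2]
    M={'orange':(H>10)&(H<24)&(S>150)&(V>90),'blue':(H>100)&(H<125)&(S>110)&(V>50),'red':((H<6)|(H>174))&(S>150)&(V>70),'yellow':(H>=24)&(H<33)&(S>150)&(V>90)}
    out=[]
    for c,m in M.items():
        m=(m&(z>zlo)&(z<zhi)).astype(np.uint8)
        n,l,st,ce=cv2.connectedComponentsWithStats(m,connectivity=8)
        for i in range(1,n):
            if st[i,4]<amin: continue
            P=W[l==i]; P=P[P[:,2]>np.percentile(P[:,2],90)-.006]
            r=cv2.minAreaRect((P[:,:2]*1000).astype(np.float32))
            out.append((c,ce[i].round(),st[i,4],P.mean(0).round(4),np.round(np.array(r[0])),np.round(r[1]),round(r[2],1)))
    return out
E
python3 - <<'E'
from m import *
import pickle
s=pickle.load(open('top.pkl','rb')); W=world(s)
for p in [(260,300),(200,330),(420,330),(450,150)]: print(p,W[p[1],p[0]].round(4))
for b in blobs(s): print(*b)
def box(name,sel,u0,u1,v0,v1):
    w=W[v0:v1,u0:u1].reshape(-1,3); w=w[sel(w[:,2])]
    r=cv2.minAreaRect((w[:,:2]*1000).astype(np.float32)); print(name,len(w),w.mean(0).round(4),np.percentile(w[:,2],[10,50,90]).round(4),np.array(r[0]).round(1),np.array(r[1]).round(1),round(r[2],1))
box('tray',lambda z:(z>.015),205,315,155,245)
box('grO',lambda z:(z>.002)&(z<.013),330,385,220,275)
box('grB',lambda z:(z>.002)&(z<.013),388,440,210,268)
box('stand',lambda z:(z>.002)&(z<.013),378,420,165,205)
box('tool',lambda z:(z>.055),378,420,155,205)
box('bridge',lambda z:(z>.003),145,180,180,255)
box('xo',lambda z:(z>.012),345,375,165,195)
box('twO',lambda z:(z>.012),115,143,192,220)
box('twB',lambda z:(z>.012),108,140,224,252)
box('tin',lambda z:(z>.04),100,140,145,185)
box('jar',lambda z:(z>.04),140,182,275,310)
box('stove',lambda z:(z>.004),0,85,150,295)
im=cv2.resize(s['color'][140:285,95:455],None,fx=2.2,fy=2.2,interpolation=cv2.INTER_CUBIC); cv2.imwrite('pics/crop0.png',im[:,:,::-1])
E
```

```text
(260, 300) [0.2867 0.0275 0.0013]
(200, 330) [0.2081 0.1857 0.0011]
(420, 330) [ 0.2112 -0.3981 -0.0016]
(450, 150) [ 0.7114 -0.5122 -0.0025]
orange [358. 179.] 50 [ 0.6157 -0.2415  0.0248] [ 617. -241.] [23. 29.] 87.0
orange [217. 188.] 10 [0.5888 0.1483 0.0363] [589. 148.] [26.  0.] 2.8
orange [226. 196.] 31 [0.5712 0.1276 0.0053] [573. 127.] [22. 23.] 67.1
orange [248. 193.] 7 [0.5807 0.065  0.0059] [581.  65.] [7. 7.] 66.3
orange [254. 196.] 13 [0.5732 0.049  0.005 ] [574.  48.] [14. 14.] 3.2
orange [247. 196.] 9 [0.5709 0.0701 0.0051] [572.  70.] [14.  7.] 15.4
orange [351. 245.] 13 [ 0.4332 -0.2164  0.0255] [ 434. -217.] [ 7. 16.] 33.5
orange [364. 247.] 19 [ 0.4294 -0.2505  0.0258] [ 430. -250.] [23. 11.] 52.0
orange [357. 249.] 9 [ 0.4237 -0.2316  0.0257] [ 424. -232.] [11.  3.] 88.7
blue [278. 175.] 11 [ 0.6241 -0.0175  0.0385] [624. -17.] [25.  1.] 88.6
blue [299. 187.] 38 [ 0.5914 -0.0778  0.0371] [589. -78.] [79.  6.] 6.0
blue [269. 199.] 185 [0.5647 0.006  0.0052] [564.   5.] [46. 48.] 1.6
blue [289. 199.] 160 [ 0.5653 -0.0482  0.0049] [566. -48.] [44. 48.] 2.1
blue [291
[... 1434 characters left out ...]
89.6
tool 96 [ 0.6063 -0.3514  0.0782] [0.0637 0.0819 0.085 ] [ 608.9 -353.5] [22.4 23.5] 45.9
bridge 841 [0.5043 0.3036 0.0116] [0.0042 0.0079 0.0294] [516.7 299.4] [208.8  90.8] 5.8
xo 208 [ 0.6148 -0.2459  0.0233] [0.0201 0.0236 0.0268] [ 615.9 -246.5] [42.  37.3] 83.6
twO 160 [0.5421 0.3898 0.0226] [0.0189 0.023  0.026 ] [542.6 391. ] [36.4 37.6] 31.8
twB 169 [0.4496 0.4061 0.0222] [0.0185 0.0222 0.026 ] [449.3 408.1] [35.6 38.2] 2.3
tin 523 [0.6401 0.4001 0.0769] [0.052  0.0865 0.0902] [642.8 404.8] [56.1 56.8] 2.1
jar 744 [0.3076 0.277  0.0786] [0.0617 0.0829 0.0858] [307.7 280.6] [68.4 68.6] 46.3
stove 10396 [0.4889 0.612  0.0315] [0.0179 0.0331 0.0448] [499.7 633.4] [407.8 228.7] 4.5
```

View pics/crop0.png

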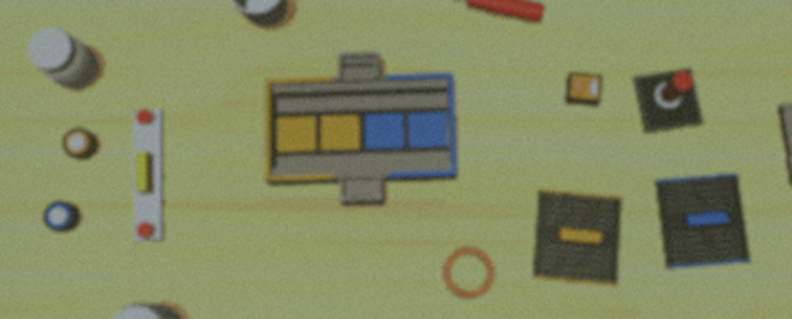

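```bash
cat > p.py <<'E'
from h import *
import sys,json
# usage: p.py '[[x,y,z,yaw],...]' in mm/deg (TCP targets, tool pointing down)
def plan(wps,start=None):
    o=get_obs(); p=np.array(o['tool_pos']); r=R.from_euler('xyz',o['orientation'],degrees=True)
    print('at',(p*1000).round(1),o['orientation'].round(2),'q',o['joint_pos'].round(0),'F',o['force'].round(1),'op',round(o['opening']*1000,1),'t',round(o['clock'],2))
    for x,y,z,yaw in wps:
        p2=np.array([x,y,z])/1000; r2=R.from_euler('xyz',[180,0,yaw],degrees=True)
        d=r.inv().apply(p2-p)/.2; a=(r.inv()*r2).as_rotvec(degrees=True)/360
        n=max(np.linalg.norm(p2-p)/.0417,np.linalg.norm(a)*360/7.16)
        print([d.round(3).tolist(),a.round(3).tolist()],'rows',round(n,1)); p,r=p2,r2
if __name__=='__main__': plan(json.loads(sys.argv[1]))
E
python3 p.py '[[330,530,250,-140],[490,400,250,-178]]'
```

```text
at [161.6 654.9 239.7] [-1.7999e+02 -9.0000e-02 -1.0386e+02] q [ 93.  21.   1.  -0. -70. -17.] F [ 0.7 -0.7  0.4] op 87.7 t 0.1
[[0.405, -0.967, -0.051], [-0.0, -0.0, 0.1]] rows 5.0
[[-0.195, -1.012, -0.0], [0.0, -0.0, 0.106]] rows 5.3
```

```bash
python3 -m handwheel '[[[0.405,-0.967,-0.05],[0,0,0.1]],[[0.405,-0.967,-0.05],[0,0,0.1]],[[0.405,-0.967,-0.05],[0,0,0.1]],[[0.405,-0.967,-0.05],[0,0,0.1]],[[0.405,-0.967,-0.05],[0,0,0.1]]]'
python3 -m handwheel '[[[-0.195,-1,0],[0,0,0.106]],[[-0.195,-1,0],[0,0,0.106]],[[-0.195,-1,0],[0,0,0.106]],[[-0.195,-1,0],[0,0,0.106]],[[-0.195,-1,0],[0,0,0.106]]]'
python3 -m handwheel '[[[0,0,0],[0,0,0]],[[0,0,0],[0,0,0]]]'
python3 - <<'E'
from m import *
s=cam('wrist'); save(s,'w1'); o=get_obs(); print(o['tool_pos'],o['orientation']); 
r=R.from_euler('xyz',o['orientation'],degrees=True)
c=-s['R'].T@s['t']; print('cam in tool',r.inv().apply(c-o['tool_pos']).round(4), s['K'])
for b in blobs(s,amin=40): print(*b)
E
```

```text
clock: 0.52
tool_pos: [0.3298, 0.5298, 0.2502]
orientation: [-180.0, -0.0, -140.0]
force: [0.6, 0.9, -0.4]
opening: 0.0877
clock: 0.93
tool_pos: [0.4894, 0.4021, 0.2503]
orientation: [-180.0, -0.0, -175.8]
force: [0.2, 0.7, -0.0]
opening: 0.0876
clock: 1.1
tool_pos: [0.4893, 0.4023, 0.2498]
orientation: [-180.0, -0.0, -175.7]
force: [-0.8, 1.2, 0.0]
opening: 0.0879
[0.48837739 0.40328265 0.24993795] [-1.79967640e+02 -4.21452241e-02 -1.75540013e+02]
cam in tool [-0.0007 -0.0708 -0.1453] [[335.60486163   0.         274.7638968 ]
 [  0.         335.60486163 216.22054879]
 [  0.           0.           1.        ]]
orange [256. 101.] 251 [0.5156 0.3094 0.0342] [512. 307.] [37. 13.] 4.0
orange [221. 174.] 114 [0.5494 0.3884 0.0257] [547. 389.] [30. 21.] 37.0
blue [308. 198.] 257 [0.4517 0.4081 0.0256] [452. 408.] [31. 30.] 5.2
red [197.  98.] 239 [0.5781 0.3108 0.0224] [578. 311.] [17. 17.] 2.0
red [333. 100.] 227 [0.4352 0.3014 0.0225] [435. 302.] [17. 16.] 5.9
yellow [259.  96.] 166 [0.513  0.3051 0.0344] [513. 305.] [ 9. 32.] 88.5
```

View pics/w1.png

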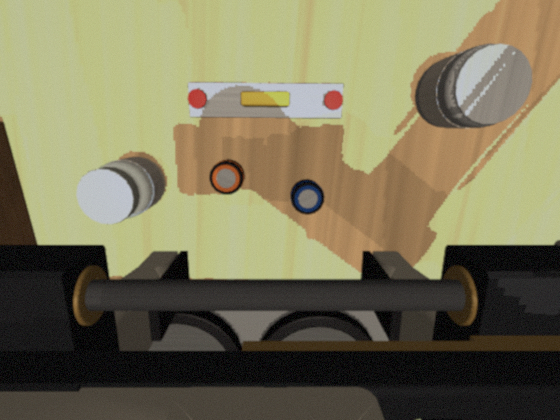

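The wrist view shows the orange tweeter at (226,177), the blue one at (307,197), and the bridge along y≈100 px with its rib at (265,99). The gripper body's long side runs along the jaws, so I'll take the orange tweeter with the jaws along world y, away from the tin.

```bash
cat >> m.py <<'E'
def ray(s,u,v,z):
    d=s['R'].T@np.linalg.solve(s['K'],[u,v,1.]); c=-s['R'].T@s['t']; return (c+d*(z-c[2])/d[2])*1000
E
python3 - <<'E'
from m import *
s=cam('wrist'); hsv=cv2.cvtColor(s['color'],cv2.COLOR_RGB2HSV); W=world(s)
for n,(u0,u1,v0,v1) in dict(O=(205,250,155,200),B=(285,330,175,220)).items():
    w=W[v0:v1,u0:u1]; m=(w[...,2]>.019)
    v,u=np.nonzero(m); (cx,cy),r=cv2.minEnclosingCircle(np.stack([u,v],1).astype(np.float32))
    print(n,m.sum(),cx+u0,cy+v0,r,ray(s,cx+u0,cy+v0,.024).round(1), r*2*(np.median(s['z_map'][v0:v1,u0:u1][m]))/335.6*1000, (np.nanmean(w[m],0)*1000).round(1))
E
python3 p.py '[[451,408,100,-178],[451,408,26,-178]]'
```

```text
O 924 225.117525100708 176.189847946167 17.30718421936035 [544.4 391.8  24. ] 38.262905 [544.3 391.7  25.5]
B 883 306.1953639984131 196.6390724182129 16.88448143005371 [452.3 407.9  24. ] 37.928516 [452.5 407.7  25.4]
at [487.8 404.  250.1] [-1.7998e+02 -3.0000e-02 -1.7545e+02] q [ 57.  16.  -4.  -0. -70. -53.] F [ 1.  -0.2  0.3] op 87.9 t 1.2
[[0.181, 0.035, 0.751], [-0.0, -0.0, 0.007]] rows 3.7
[[0.0, -0.0, 0.37], [0.0, 0.0, 0.0]] rows 1.8
```

```bash
python3 -m handwheel '[[[0.178,0.035,0.75],[0,0,0.007]],[[0.178,0.035,0.75],[0,0,0.007]],[[0.178,0.035,0.75],[0,0,0.007]],[[0.178,0.035,0.75],[0,0,0.007]],[[0.178,0.035,0.75],[0,0,0.007]]]' | tail -4
python3 -m handwheel '[[[0,0,0.2],[0,0,0]],[[0,0,0.3],[0,0,0]],[[0,0,0.39],[0,0,0]],[[0,0,0.39],[0,0,0]]]' | head -3
python3 p.py '[[452,408,22,-178]]'
```

```text
tool_pos: [0.4472, 0.4061, 0.0944]
orientation: [-179.6, -0.4, -177.9]
force: [-0.8, -0.7, -0.6]
opening: 0.0875
clock: 1.95
tool_pos: [0.4508, 0.4081, 0.0206]
orientation: [-179.8, -0.1, -177.9]
at [450.8 408.1  20.6] [-1.7982e+02 -1.2000e-01 -1.7789e+02] q [ 61.  27. -22.  -0. -41. -58.] F [ 0.5 -0.4 -0.5] op 87.6 t 1.95
[[-0.006, -0.001, -0.007], [-0.0, -0.0, 0.0]] rows 0.0
```

```bash
python3 -m handwheel '[[[0,0,0],[0,0,0]],[[0,0,0],[0,0,0]],[[0,0,0],[0,0,0]],[[0,0,0],[0,0,0]],[[0,0,0],[0,0,0]]]' 1 | tail -1
python3 -m handwheel '[[[0,0,0],[0,0,0]],[[0,0,-0.05],[0,0,0]],[[0,0,-0.2],[0,0,0]],[[0,0,-0.4],[0,0,0]],[[0,0,-0.5],[0,0,0]]]'
python3 p.py '[[452,408,240,-178],[500,250,250,-178],[560,105,250,-178]]'
```

```text
opening: 0.0596
clock: 2.78
tool_pos: [0.4531, 0.4093, 0.1274]
orientation: [179.8, 0.2, -177.9]
force: [1.3, 0.8, 0.3]
opening: 0.0267
at [453.1 409.3 127.4] [ 179.84    0.18 -177.94] q [ 60.  20. -16.   0. -54. -58.] F [1.3 0.8 0.3] op 26.7 t 2.78
[[0.004, -0.005, -0.563], [0.0, 0.001, 0.0]] rows 2.7
[[-0.212, -0.798, -0.05], [0.0, 0.0, 0.0]] rows 4.0
[[-0.275, -0.735, -0.0], [0.0, 0.0, 0.0]] rows 3.8
```

The fingers were still closing when I lifted, so I'll reopen and check where the tweeter is.

```bash
cat > tw.py <<'E'
from m import *
import sys
def find(name,zt=.024,s=None,near=None):
    # discs/boxes 24 mm high on the table: components of height 18..31 mm, coloured
    s=s or cam('wrist'); W=world(s); z=W[...,2]
    m=((z>.018)&(z<.031)).astype(np.uint8); m[225:]=0
    n,l,st,ce=cv2.connectedComponentsWithStats(m)
    for i in range(1,n):
        if st[i,4]<250: continue
        v,u=np.nonzero(l==i); q=np.stack([u,v],1).astype(np.float32)
        r=cv2.minAreaRect(q); px=s['color'][l==i].mean(0).round()
        k=np.median(s['z_map'][l==i])/s['K'][0,0]*1000
        print('comp',np.array(r[0]).round(),'at',ray(s,*r[0],zt)[:2].round(1),'size',(np.array(r[1])*k).round(),round(r[2],1),px,st[i,4])
    return s
if __name__=='__main__': save(find('wrist'),sys.argv[1])
E
python3 -m handwheel '[[[0,0.2,-0.55],[0,0,0]],[[0,0.2,-0.55],[0,0,0]],[[0,0.2,-0.55],[0,0,0]],[[0,0.2,-0.55],[0,0,0]],[[0,0.2,-0.55],[0,0,0]]]' -1
python3 tw.py w2; python3 p.py '[[452,408,100,-178],[452,408,22,-178]]'
```

```text
clock: 3.2
tool_pos: [0.4509, 0.4496, 0.236]
orientation: [179.7, 0.2, -178.0]
force: [0.5, -0.4, -0.5]
opening: 0.0545
comp [405.  40.] at [331.3 296.4] size [71. 28.] 65.2 [83. 75. 66.] 369
comp [297.  43.] at [435.3 302.5] size [20. 20.] 45.0 [195.  84.  76.] 357
comp [150.  47.] at [577.9 311.7] size [22. 19.] 45.0 [193.  71.  62.] 363
comp [188. 134.] at [544.  391.8] size [38. 38.] 90.0 [139. 107.  81.] 1121
comp [108. 141.] at [627.1 402.6] size [61. 24.] 75.0 [89. 81. 70.] 306
comp [276. 153.] at [452.3 408.4] size [38. 37.] 90.0 [76. 79. 89.] 1045
at [450.3 448.4 233.9] [ 1.7990e+02  4.0000e-02 -1.7799e+02] q [ 62.  17.  -5.  -0. -68. -60.] F [-0.1 -0.3 -0.1] op 58.4 t 3.25
[[-0.001, -0.204, 0.669], [0.0, 0.0, 0.0]] rows 3.4
[[0.0, -0.0, 0.39], [0.0, 0.0, 0.0]] rows 1.9
```

View pics/w2.png

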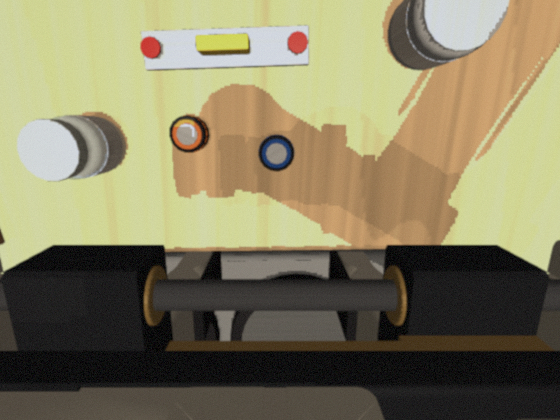

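Both tweeters are where they were: blue at (276,153) px, orange at (188,134) px. I'll grasp again from a narrower opening and wait for the fingers.

```bash
python3 -m handwheel '[[[0,-0.2,0.3],[0,0,0]],[[0,-0.2,0.5],[0,0,0]],[[0,-0.2,0.68],[0,0,0]],[[0,-0.2,0.68],[0,0,0]],[[0,-0.2,0.68],[0,0,0]]]' -0.35 | head -2
python3 -m handwheel '[[[0,0,0.2],[0,0,0]],[[0,0,0.3],[0,0,0]],[[0,0,0.38],[0,0,0]],[[0,0,0.38],[0,0,0]]]' | sed -n '2p;5p'
python3 -m handwheel '[[[0,0,0],[0,0,0]],[[0,0,0],[0,0,0]],[[0,0,0],[0,0,0]],[[0,0,0],[0,0,0]],[[0,0,0],[0,0,0]]]' 1 | tail -1
python3 -m handwheel '[[[0,0,0],[0,0,0]],[[0,0,0],[0,0,0]],[[0,0,-0.05],[0,0,0]],[[0,0,-0.15],[0,0,0]],[[0,0,-0.3],[0,0,0]]]'
python3 p.py '[[452,408,240,-178],[500,250,250,-178],[560,105,250,-178]]'
```

```text
clock: 3.67
tool_pos: [0.4493, 0.4037, 0.0905]
tool_pos: [0.4509, 0.4067, 0.0181]
opening: 0.0593
opening: 0.0369
clock: 4.83
tool_pos: [0.4508, 0.4067, 0.0794]
orientation: [-179.8, -0.2, -178.0]
force: [0.5, -0.2, -1.8]
opening: 0.0366
at [450.8 406.7  79.4] [-1.7978e+02 -1.7000e-01 -1.7802e+02] q [ 60.  23. -19.  -0. -48. -58.] F [ 0.5 -0.2 -1.8] op 36.6 t 4.83
[[-0.004, 0.003, -0.803], [-0.001, -0.0, -0.0]] rows 3.9
[[-0.212, -0.798, -0.05], [0.0, 0.0, 0.0]] rows 4.0
[[-0.275, -0.735, -0.0], [0.0, 0.0, 0.0]] rows 3.8
```

```bash
python3 -m handwheel '[[[-0.1,-0.1,-0.8],[0,0,0]],[[-0.1,-0.1,-0.8],[0,0,0]],[[-0.1,-0.1,-0.8],[0,0,0]],[[-0.1,-0.1,-0.8],[0,0,0]],[[-0.1,-0.1,-0.8],[0,0,0]]]' | sed -n 2p
python3 -m handwheel '[[[-0.21,-0.7,-0.05],[0,0,0]],[[-0.21,-0.7,-0.05],[0,0,0]],[[-0.21,-0.7,-0.05],[0,0,0]],[[-0.21,-0.7,-0.05],[0,0,0]],[[-0.21,-0.7,-0.05],[0,0,0]]]' | sed -n 2p
python3 -m handwheel '[[[-0.24,-0.73,0],[0,0,0]],[[-0.24,-0.73,0],[0,0,0]],[[-0.24,-0.73,0],[0,0,0]],[[-0.24,-0.73,0],[0,0,0]],[[-0.24,-0.73,0],[0,0,0]]]'
cat > tray.py <<'E'
from m import *
def tray(fn):
    s=cam('wrist'); save(s,fn); W=world(s); z=W[...,2]; hsv=cv2.cvtColor(s['color'],cv2.COLOR_RGB2HSV)
    for nm,lo,hi,zz,h0,h1 in [('blue floor',.001,.0085,.004,100,125),('orange floor',.001,.0085,.004,10,33)]:
        m=((z>lo)&(z<hi)&(hsv[...,0]>h0)&(hsv[...,0]<h1)&(hsv[...,1]>140)).astype(np.uint8)
        m[np.abs(W[...,0]-.563)>.035]=0
        m=cv2.morphologyEx(m,cv2.MORPH_OPEN,np.ones((3,3)))
        n,l,st,ce=cv2.connectedComponentsWithStats(m)
        for i in range(1,n):
            if st[i,4]<300: continue
            v,u=np.nonzero(l==i); w=np.array([ray(s,a,b,zz)[:2] for a,b in zip(u,v)],np.float32)
            r=cv2.minAreaRect(w); print(nm,np.array(r[0]).round(1),np.array(r[1]).round(1),round(r[2],1),'px',ce[i].round())
    m=(z>.027)&(z<.042)&(W[...,0]>.4)&(W[...,0]<.72); m[300:]=0
    r=cv2.minAreaRect((W[m][:,:2]*1000).astype(np.float32)); print('tray',r,np.median(W[m][:,2]))
    return s
if __name__=='__main__':
    import sys; tray(sys.argv[1])
E
python3 tray.py w3; python3 p.py '[]'
```

```text
tool_pos: [0.4758, 0.3905, 0.2506]
tool_pos: [0.52, 0.2467, 0.2517]
clock: 6.08
tool_pos: [0.5732, 0.1023, 0.2507]
orientation: [-180.0, -0.0, -178.2]
force: [-0.5, 0.3, -1.0]
opening: 0.0368
blue floor [565.1 -48.1] [44.6 47.7] 1.8 px [286.  47.]
blue floor [563.7   7. ] [44.7 48.4] 1.8 px [286. 102.]
orange floor [562.4  54.6] [44.8 29.2] 1.8 px [285. 143.]
orange floor [559.4 128.8] [42.3 27.3] 1.8 px [286. 211.]
tray ((599.11181640625, 40.877723693847656), (249.5235595703125, 243.5968475341797), 2.622995376586914) 0.03428048799894555
at [572.8 104.1 250.6] [-1.7999e+02 -1.0000e-02 -1.7820e+02] q [ 30.  11. -11.  -0. -68. -28.] F [ 0.1  1.  -0.1] op 36.4 t 6.13
```

View pics/w3.png

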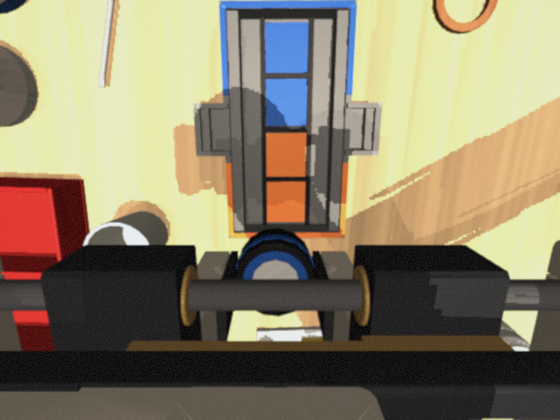

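The view shows the tray's pockets clearly: blue2 (286,47), blue1 (286,102), orange1 (285,152) and orange2 (286,200) px. The held tweeter is at (273,270). The floor patches measure at the right size, with a pitch of 55 mm and yaw 1.8°.

```bash
python3 p.py '[[564,5,110,-178.2],[564,5,25,-178.2]]'
```

```text
at [572.8 104.1 250.6] [-1.7999e+02 -1.0000e-02 -1.7820e+02] q [ 30.  11. -11.  -0. -68. -28.] F [ 0.1  1.  -0.1] op 36.4 t 6.13
[[0.059, -0.494, 0.703], [-0.0, -0.0, -0.0]] rows 4.1
[[0.0, -0.0, 0.425], [0.0, 0.0, 0.0]] rows 2.0
```

```bash
python3 -m handwheel '[[[0.059,-0.494,0.2],[0,0,0]],[[0.059,-0.494,0.4],[0,0,0]],[[0.059,-0.494,0.6],[0,0,0]],[[0.059,-0.494,0.7],[0,0,0]],[[0.059,-0.494,0.7],[0,0,0]]]' | sed -n 2p
python3 -m handwheel '[[[0,0,0],[0,0,0]],[[0,0,0],[0,0,0]]]'|sed -n 2p; python3 p.py '[[564,5,40,-178.2],[564,5,25,-178.2]]'
```

```text
tool_pos: [0.5607, 0.006, 0.106]
tool_pos: [0.5641, 0.0077, 0.1105]
at [564.1   7.7 110.5] [-1.7996e+02 -7.0000e-02 -1.7796e+02] q [ 21.  17. -23.   0. -50. -19.] F [-1.1 -0.1  0.7] op 36.6 t 6.72
[[0.001, -0.013, 0.352], [-0.0, -0.0, 0.001]] rows 1.7
[[0.0, -0.0, 0.075], [0.0, 0.0, 0.0]] rows 0.4
```

```bash
python3 -m handwheel '[[[0,-0.011,0.15],[0,0,0]],[[0,-0.011,0.25],[0,0,0]],[[0,-0.011,0.35],[0,0,0]],[[0,-0.011,0.35],[0,0,0]],[[0,-0.011,0.35],[0,0,0]]]' | sed -n '2p;4p'
python3 -m handwheel '[[[0,0,0.03],[0,0,0]],[[0,0,0.06],[0,0,0]],[[0,0,0.075],[0,0,0]],[[0,0,0.075],[0,0,0]],[[0,0,0.075],[0,0,0]]]' | sed -n '2p;4p'
python3 -m handwheel '[[[0,0,0],[0,0,0]],[[0,0,0],[0,0,0]],[[0,0,0],[0,0,0]],[[0,0,0],[0,0,0]]]' -0.07
python3 -m handwheel '[[[0,0,-0.1],[0,0,0]],[[0,0,-0.3],[0,0,0]],[[0,0,-0.5],[0,0,0]],[[0,0,-0.7],[0,0,0]],[[0,0,-0.9],[0,0,0]]]'
python3 p.py '[[550,200,240,-135],[544,350,230,-90]]'
```

```text
tool_pos: [0.5653, 0.0061, 0.0418]
force: [-0.6, -0.5, -1.5]
tool_pos: [0.5649, 0.0053, 0.0261]
force: [0.8, 0.7, 2.0]
clock: 7.88
tool_pos: [0.5642, 0.0049, 0.0255]
orientation: [-180.0, -0.0, -178.0]
force: [-0.6, 0.1, -0.3]
opening: 0.0463
clock: 8.3
tool_pos: [0.5637, 0.0047, 0.2074]
orientation: [-180.0, -0.0, -178.0]
force: [1.1, 0.7, -1.1]
opening: 0.0466
at [563.7   4.7 207.4] [-1.7999e+02 -2.0000e-02 -1.7800e+02] q [ 20.  12. -16.   0. -62. -18.] F [ 1.1  0.7 -1.1] op 46.6 t 8.3
[[0.035, 0.978, -0.163], [0.0, -0.0, -0.119]] rows 6.0
[[-0.509, 0.552, 0.05], [0.0, 0.0, -0.125]] rows 6.3
```

```bash
python3 -m handwheel '[[[0.035,0.96,-0.16],[0,0,-0.1]],[[0.035,0.96,-0.16],[0,0,-0.1]],[[0.035,0.96,-0.16],[0,0,-0.1]],[[0.035,0.96,-0.16],[0,0,-0.1]],[[0.035,0.96,-0.16],[0,0,-0.1]]]' -0.35| sed -n '2,3p'
python3 p.py '[[505,340,240,-106],[505,392,240,-90]]'
```

```text
tool_pos: [0.5502, 0.1995, 0.2384]
orientation: [180.0, 0.1, -141.8]
at [550.2 199.5 238.4] [ 1.8000e+02  7.0000e-02 -1.4178e+02] q [ 39.  12. -11.  -0. -66.  -1.] F [ 0.6  0.5 -0.2] op 59.2 t 8.72
[[-0.257, 0.692, -0.008], [-0.0, 0.0, -0.099]] rows 5.0
[[-0.25, 0.072, 0.0], [0.0, 0.0, -0.044]] rows 2.2
```

```bash
python3 -m handwheel '[[[-0.257,0.692,0],[0,0,-0.099]],[[-0.257,0.692,0],[0,0,-0.099]],[[-0.257,0.692,0],[0,0,-0.099]],[[-0.257,0.692,0],[0,0,-0.099]],[[-0.257,0.692,0],[0,0,-0.099]]]' | sed -n '2,3p'
python3 -m handwheel '[[[-0.25,0.072,0],[0,0,-0.044]],[[-0.25,0.072,0],[0,0,-0.044]],[[-0.25,0.072,0],[0,0,-0.044]],[[-0.25,0.072,0],[0,0,-0.044]]]' | sed -n '2,3p'
python3 tw.py w4; python3 p.py '[[544,392,100,-90],[544,392,22,-90]]'
```

```text
tool_pos: [0.5049, 0.3415, 0.237]
orientation: [180.0, 0.0, -106.0]
tool_pos: [0.5063, 0.3902, 0.2367]
orientation: [180.0, -0.1, -90.6]
comp [ 77. 112.] at [591.6 590.2] size [159. 229.] 0.0 [121. 116. 108.] 14086
comp [501. 137.] at [561.9 154.2] size [ 11. 136.] 7.5 [84. 44. 19.] 1059
comp [350. 122.] at [578.5 312.1] size [18. 20.] 45.0 [153.  51.  47.] 293
comp [272. 156.] at [545.3 392.1] size [38. 37.] 90.0 [138. 100.  76.] 1026
at [506.4 389.6 236.9] [ 1.7996e+02 -5.0000e-02 -9.0740e+01] q [ 55.  17.  -4.  -0. -68.  34.] F [ 0.3 -0.   0.3] op 59.6 t 9.52
[[-0.015, -0.188, 0.685], [0.0, -0.0, -0.002]] rows 3.4
[[0.0, -0.0, 0.39], [0.0, 0.0, 0.0]] rows 1.9
```

```bash
python3 -m handwheel '[[[-0.015,-0.192,0.2],[0,0,-0.002]],[[-0.015,-0.192,0.4],[0,0,-0.002]],[[-0.015,-0.192,0.6],[0,0,-0.002]],[[-0.015,-0.192,0.67],[0,0,-0.002]],[[-0.015,-0.192,0.67],[0,0,-0.002]]]' | sed -n 2p
python3 -m handwheel '[[[0,0,0.2],[0,0,0]],[[0,0,0.3],[0,0,0]],[[0,0,0.39],[0,0,0]],[[0,0,0.39],[0,0,0]],[[0,0,0.39],[0,0,0]]]' | sed -n '2p;5p'
python3 -m handwheel '[[[0,0,0],[0,0,0]],[[0,0,0],[0,0,0]],[[0,0,0],[0,0,0]],[[0,0,0],[0,0,0]],[[0,0,0],[0,0,0]]]' 1 | sed -n '2p;5p'
python3 -m handwheel '[[[0,0,0],[0,0,0]],[[0,0,0],[0,0,0]],[[0,0,-0.1],[0,0,0]],[[0,0,-0.3],[0,0,0]],[[0,0,-0.5],[0,0,0]]]' | sed -n '2p;5p'
python3 -m handwheel '[[[0,0,-0.2],[0,0,0]],[[0,0,-0.4],[0,0,0]],[[0,0,-0.5],[0,0,0]],[[0,0,-0.5],[0,0,0]]]' | sed -n '2p;5p'
python3 p.py '[[550,240,240,-124],[557,80,220,-156],[560,63,200,-178.2]]'
```

```text
tool_pos: [0.5428, 0.3884, 0.0973]
tool_pos: [0.5457, 0.3921, 0.0267]
opening: 0.0592
tool_pos: [0.5456, 0.3925, 0.0269]
opening: 0.0367
tool_pos: [0.5442, 0.3909, 0.125]
opening: 0.0367
tool_pos: [0.5472, 0.3937, 0.2327]
opening: 0.0368
at [547.2 393.7 232.7] [-179.57    0.4   -89.95] q [ 52.  20.  -1.   0. -68.  38.] F [ 0.8 -0.1 -0.2] op 36.8 t 11.52
[[0.768, -0.014, -0.042], [-0.001, 0.001, 0.095]] rows 4.8
[[0.644, -0.476, 0.1], [0.0, -0.0, 0.089]] rows 4.5
[[0.021, -0.084, 0.1], [0.0, -0.0, 0.062]] rows 3.1
```

```bash
python3 -m handwheel '[[[0.768,-0.014,-0.04],[0,0,0.095]],[[0.768,-0.014,-0.04],[0,0,0.095]],[[0.768,-0.014,-0.04],[0,0,0.095]],[[0.768,-0.014,-0.04],[0,0,0.095]],[[0.768,-0.014,-0.04],[0,0,0.095]]]' | sed -n 2,3p
python3 -m handwheel '[[[0.65,-0.48,0.1],[0,0,0.09]],[[0.65,-0.48,0.1],[0,0,0.09]],[[0.65,-0.48,0.1],[0,0,0.09]],[[0.65,-0.48,0.1],[0,0,0.09]],[[0.65,-0.48,0.1],[0,0,0.09]]]' | sed -n 2,3p
python3 -m handwheel '[[[0.02,-0.08,0.1],[0,0,0.062]],[[0.02,-0.08,0.1],[0,0,0.062]],[[0.02,-0.08,0.1],[0,0,0.062]],[[0.02,-0.08,0.1],[0,0,0.062]],[[0.02,-0.08,0.1],[0,0,0.062]]]' | sed -n 2,3p
python3 p.py '[[562,62,60,-178.2],[562,62,31,-178.2]]'
```

```text
tool_pos: [0.5472, 0.2337, 0.2341]
orientation: [180.0, -0.0, -124.7]
tool_pos: [0.5527, 0.0716, 0.2123]
orientation: [180.0, -0.2, -157.2]
tool_pos: [0.5569, 0.0606, 0.1934]
orientation: [180.0, -0.0, -178.8]
at [556.9  60.6 193.4] [ 1.8000e+02 -1.0000e-02 -1.7877e+02] q [ 26.  12. -18.  -0. -60. -25.] F [ 0.8  0.4 -1. ] op 37.1 t 12.77
[[-0.026, 0.007, 0.667], [0.0, -0.0, -0.002]] rows 3.2
[[0.0, -0.0, 0.145], [0.0, 0.0, 0.0]] rows 0.7
```

```bash
python3 -m handwheel '[[[-0.026,0.007,0.2],[0,0,-0.002]],[[-0.026,0.007,0.4],[0,0,-0.002]],[[-0.026,0.007,0.6],[0,0,-0.002]],[[-0.026,0.007,0.66],[0,0,-0.002]],[[-0.026,0.007,0.66],[0,0,-0.002]]]' | sed -n 2,3p
python3 -m handwheel '[[[0,0,0],[0,0,0]],[[0,0,0],[0,0,0]]]' | sed -n 2,3p
python3 p.py '[[562,62,31,-178.2]]'
```

```text
tool_pos: [0.5596, 0.0614, 0.0577]
orientation: [-179.9, -0.4, -178.0]
tool_pos: [0.5635, 0.0628, 0.063]
orientation: [180.0, 0.1, -178.0]
at [563.5  62.8  63. ] [ 1.7997e+02  1.3000e-01 -1.7804e+02] q [ 26.  21. -26.   0. -44. -24.] F [-0.2 -0.2 -0.8] op 36.9 t 13.35
[[0.008, -0.004, 0.16], [0.0, 0.0, 0.0]] rows 0.8
```

Place it, then move to see the orange crossover at (616,−246).

```bash
python3 -m handwheel '[[[0.005,-0.004,0.08],[0,0,0]],[[0.005,-0.004,0.13],[0,0,0]],[[0.005,-0.004,0.157],[0,0,0]],[[0.005,-0.004,0.157],[0,0,0]],[[0.005,-0.004,0.157],[0,0,0]]]' | sed -n '2p;4p'
python3 -m handwheel '[[[0,0,0],[0,0,0]],[[0,0,0],[0,0,0]],[[0,0,0],[0,0,0]],[[0,0,0],[0,0,0]]]' -0.07 | tail -1
python3 -m handwheel '[[[0,0,-0.1],[0,0,0]],[[0,0,-0.3],[0,0,0]],[[0,0,-0.5],[0,0,0]],[[0,0,-0.7],[0,0,0]],[[0,0,-0.9],[0,0,0]]]' | sed -n 2p
python3 p.py '[[590,-130,230,-178],[612,-180,240,-178]]'
```

```text
tool_pos: [0.5618, 0.0616, 0.0308]
force: [-0.2, -0.9, 0.1]
opening: 0.0464
tool_pos: [0.5609, 0.0611, 0.2122]
at [560.9  61.1 212.2] [-180.      0.   -178.18] q [ 26.  11. -16.   0. -63. -24.] F [ 1.1  0.1 -0.3] op 46.9 t 14.52
[[-0.115, -0.96, -0.089], [-0.0, 0.0, -0.001]] rows 4.7
[[-0.101, -0.254, -0.05], [0.0, 0.0, 0.0]] rows 1.3
```

```bash
python3 -m handwheel '[[[-0.115,-0.96,-0.1],[0,0,0]],[[-0.115,-0.96,-0.1],[0,0,0]],[[-0.115,-0.96,-0.1],[0,0,0]],[[-0.115,-0.96,-0.1],[0,0,0]],[[-0.115,-0.96,-0.1],[0,0,0]]]' -0.35 | sed -n 2p
python3 -m handwheel '[[[-0.11,-0.25,-0.05],[0,0,0]],[[-0.11,-0.25,-0.05],[0,0,0]],[[-0.11,-0.25,-0.05],[0,0,0]]]' | sed -n 2p
python3 tw.py w5;  python3 p.py '[]'
```

```text
tool_pos: [0.5904, -0.1328, 0.2308]
tool_pos: [0.6149, -0.1823, 0.2402]
comp [88. 73.] at [ 805.7 -298.3] size [134.   8.] 83.6 [26. 37. 26.] 887
comp [274. 131.] at [ 617.8 -247.1] size [36. 43.] 7.1 [158. 101.  64.] 1434
comp [451. 147.] at [ 430.4 -236. ] size [18. 53.] 14.0 [171. 121.  53.] 828
comp [177. 200.] at [ 723. -170.] size [25. 58.] 9.9 [158.  43.  38.] 1113
comp [ 62. 206.] at [ 849.8 -159.6] size [72. 15.] 25.7 [63. 61. 62.] 308
at [ 614.2 -180.7  239.7] [ 1.8000e+02 -2.0000e-02 -1.7834e+02] q [  1.  17.  -4.  -0. -69.   1.] F [-0.4  0.6  0. ] op 58.8 t 15.23
```

View pics/w5.png

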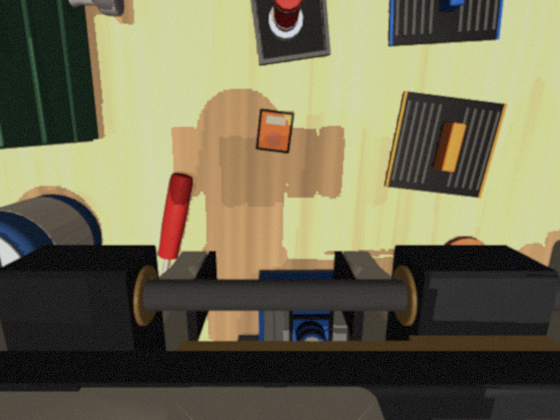

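The wrist view shows the orange crossover at (274,131) px, turned 7° from the jaws. The tool in its dish is at (288,12), the orange grille at (445,147), and the surroundings are clear.

```bash
python3 p.py '[[618,-247,100,174.6],[618,-247,27,174.6]]'
```

```text
at [ 614.2 -180.7  239.7] [ 1.8000e+02 -2.0000e-02 -1.7834e+02] q [  1.  17.  -4.  -0. -69.   1.] F [-0.4  0.6  0. ] op 58.8 t 15.23
[[-0.01, -0.332, 0.698], [-0.0, -0.0, 0.02]] rows 3.7
[[0.0, -0.0, 0.365], [0.0, 0.0, 0.0]] rows 1.8
```

```bash
python3 -m handwheel '[[[-0.01,-0.332,0.2],[0,0,0.02]],[[-0.01,-0.332,0.4],[0,0,0.02]],[[-0.01,-0.332,0.6],[0,0,0.02]],[[-0.01,-0.332,0.69],[0,0,0.02]],[[-0.01,-0.332,0.69],[0,0,0.02]]]' | sed -n 2,3p
python3 -m handwheel '[[[0,0,0.2],[0,0,0]],[[0,0,0.3],[0,0,0]],[[0,0,0.37],[0,0,0]],[[0,0,0.37],[0,0,0]],[[0,0,0.37],[0,0,0]]]' | sed -n '2,3p;5p'
python3 -m handwheel '[[[0,0,0],[0,0,0]],[[0,0,0],[0,0,0]],[[0,0,0],[0,0,0]],[[0,0,0],[0,0,0]],[[0,0,0],[0,0,0]]]' 1 | sed -n '2p;5p'
python3 -m handwheel '[[[0,0,0],[0,0,0]],[[0,0,0],[0,0,0]],[[0,0,-0.1],[0,0,0]],[[0,0,-0.3],[0,0,0]],[[0,0,-0.5],[0,0,0]]]' | sed -n '2p;5p'
python3 -m handwheel '[[[0,0,-0.2],[0,0,0]],[[0,0,-0.4],[0,0,0]],[[0,0,-0.4],[0,0,0]],[[0,0,-0.4],[0,0,0]]]' | sed -n '2p;5p'
python3 p.py '[[600,-70,230,-178.2],[560,100,200,-178.2],[560.3,117,100,-178.2]]'
```

```text
tool_pos: [0.6125, -0.244, 0.0936]
orientation: [179.9, -0.8, 174.5]
tool_pos: [0.6187, -0.2446, 0.0295]
orientation: [-180.0, 0.0, 174.7]
opening: 0.0592
tool_pos: [0.6184, -0.2454, 0.0292]
opening: 0.0357
tool_pos: [0.6165, -0.2453, 0.1274]
opening: 0.0355
tool_pos: [0.6193, -0.2457, 0.2115]
opening: 0.0357
at [ 619.3 -245.7  211.5] [-179.99    0.35  174.61] q [ -5.  21.  -3.   0. -66.  -0.] F [-1.1  0.1 -2.2] op 35.7 t 17.23
[[0.178, 0.866, -0.094], [-0.0, 0.001, -0.02]] rows 4.3
[[0.173, 0.856, 0.15], [0.0, 0.0, 0.0]] rows 4.2
[[-0.004, 0.085, 0.5], [0.0, 0.0, 0.0]] rows 2.4
```

```bash
python3 -m handwheel '[[[0.178,0.866,-0.09],[0,0,-0.02]],[[0.178,0.866,-0.09],[0,0,-0.02]],[[0.178,0.866,-0.09],[0,0,-0.02]],[[0.178,0.866,-0.09],[0,0,-0.02]],[[0.178,0.866,-0.09],[0,0,-0.02]]]' | sed -n 2,3p
python3 -m handwheel '[[[0.173,0.856,0.1],[0,0,0]],[[0.173,0.856,0.1],[0,0,0]],[[0.173,0.856,0.1],[0,0,0]],[[0.173,0.856,0.1],[0,0,0]],[[0.173,0.856,0.1],[0,0,0]]]' | sed -n 2,3p
python3 -m handwheel '[[[0,0.09,0.1],[0,0,0]],[[0,0.09,0.3],[0,0,0]],[[0,0.09,0.5],[0,0,0]],[[0,0.09,0.5],[0,0,0]],[[0,0.09,0.5],[0,0,0]]]' | sed -n 2,3p
python3 p.py '[[560.3,118.6,60,-178.2],[560.3,118.6,33,-178.2]]'
```

```text
tool_pos: [0.5977, -0.0654, 0.2253]
orientation: [179.9, -0.1, -178.1]
tool_pos: [0.5566, 0.1043, 0.2039]
orientation: [-180.0, -0.2, -178.0]
tool_pos: [0.5565, 0.1171, 0.1039]
orientation: [-179.8, -0.3, -178.2]
at [556.5 117.1 103.9] [-179.8    -0.34 -178.19] q [ 32.  18. -23.   0. -50. -30.] F [0.7 0.8 0.7] op 35.3 t 18.48
[[-0.02, 0.008, 0.219], [-0.001, -0.001, 0.0]] rows 1.1
[[0.0, -0.0, 0.135], [0.0, 0.0, 0.0]] rows 0.6
```

```bash
python3 -m handwheel '[[[-0.004,0.005,0.1],[0,0,0]],[[-0.004,0.005,0.2],[0,0,0]],[[-0.004,0.005,0.22],[0,0,0]],[[-0.004,0.005,0.22],[0,0,0]],[[-0.004,0.005,0.22],[0,0,0]]]' | sed -n 2,3p
python3 p.py '[[560.3,118.6,60,-178.2],[560.3,118.6,33,-178.2]]'
```

```text
tool_pos: [0.5602, 0.1195, 0.064]
orientation: [180.0, 0.1, -178.2]
at [560.2 119.5  64. ] [ 1.7997e+02  1.1000e-01 -1.7818e+02] q [ 32.  21. -25.   0. -44. -30.] F [ 0.  -0.4 -0.6] op 35.8 t 18.9
[[-0.0, -0.005, 0.02], [0.0, 0.0, 0.0]] rows 0.1
[[0.0, -0.0, 0.135], [0.0, 0.0, 0.0]] rows 0.6
```

```bash
python3 -m handwheel '[[[0,-0.005,0.08],[0,0,0]],[[0,-0.005,0.12],[0,0,0]],[[0,-0.005,0.15],[0,0,0]],[[0,-0.005,0.15],[0,0,0]],[[0,-0.005,0.15],[0,0,0]]]' | sed -n '2p;4p'
python3 -m handwheel '[[[0,0,0],[0,0,0]],[[0,0,0],[0,0,0]],[[0,0,0],[0,0,0]],[[0,0,0],[0,0,0]]]' -0.07 | tail -1
python3 -m handwheel '[[[0,0,-0.1],[0,0,0]],[[0,0,-0.3],[0,0,0]],[[0,0,-0.5],[0,0,0]],[[0,0,-0.7],[0,0,0]],[[0,0,-0.9],[0,0,0]]]' | sed -n 2p
python3 -m handwheel '[[[0,0.1,-0.1],[0,0,0]],[[0,0.1,-0.1],[0,0,0]],[[0,0.1,-0.1],[0,0,0]]]' | sed -n 2p
python3 tray.py w6
python3 p.py '[[490,-35,230,-178],[435,-185,235,-178]]'
```

```text
tool_pos: [0.5595, 0.1186, 0.0328]
force: [0.2, 0.4, -2.0]
opening: 0.0464
tool_pos: [0.5587, 0.1182, 0.2142]
tool_pos: [0.5589, 0.1393, 0.2338]
blue floor [565.6 -37.1] [44.9 24.8] 1.8 px [274.  13.]
blue floor [564.2   7. ] [44.4 48.3] 2.8 px [279.  73.]
tray ((599.559326171875, 62.359947204589844), (259.88641357421875, 206.7867889404297), 8.630661010742188) 0.03317785200280428
at [558.1 138.6 232.1] [ 1.7997e+02  1.0000e-02 -1.7816e+02] q [ 33.  12. -13.  -0. -66. -32.] F [ 0.2 -0.2  0.3] op 47.0 t 20.37
[[0.368, -0.857, 0.01], [0.0, 0.0, -0.0]] rows 4.5
[[0.301, -0.74, -0.025], [0.0, 0.0, 0.0]] rows 3.8
```

View pics/w6.png

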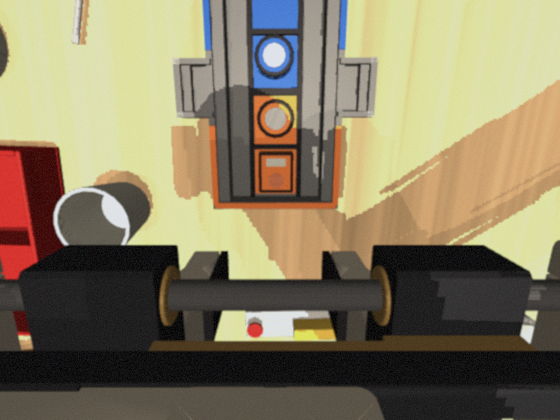

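All three parts sit in their pockets: blue tweeter (274,55), orange tweeter (276,118), orange crossover (276,171) px. Now the orange grille.

```bash
cat > gr.py <<'E'
from m import *
import sys
fn,col,hgt=sys.argv[1],sys.argv[2],float(sys.argv[3])
s=cam('wrist'); save(s,fn); W=world(s); z=W[...,2]; hsv=cv2.cvtColor(s['color'],cv2.COLOR_RGB2HSV)
h0,h1={'orange':(5,33),'blue':(100,125)}[col]
c=(hsv[...,0]>h0)&(hsv[...,0]<h1)&(hsv[...,1]>110)&(hsv[...,2]>40)
def rect(m,zz,amin,nm):
    m=m.astype(np.uint8); m[238:]=0
    n,l,st,_=cv2.connectedComponentsWithStats(m)
    for i in range(1,n):
        if st[i,4]<amin: continue
        v,u=np.nonzero(l==i); w=np.array([ray(s,a,b,zz)[:2] for a,b in zip(u,v)],np.float32)
        r=cv2.minAreaRect(w); print(nm,np.array(r[0]).round(1),np.array(r[1]).round(1),round(r[2],2),'px',int(u.mean()),int(v.mean()),'box',u.min(),u.max(),v.min(),v.max())
rect(c&(z>.019)&(z<.035),.027,150,'rib')
dark=(hsv[...,2]<150)|c
rect((dark&(z>.0015)&(z<.035)&~((hsv[...,0]>18)&(hsv[...,0]<33)&(hsv[...,2]>150)&(z<.004))),.005,2000,'plate')
E
python3 -m handwheel '[[[0.368,-0.857,0],[0,0,0]],[[0.368,-0.857,0],[0,0,0]],[[0.368,-0.857,0],[0,0,0]],[[0.368,-0.857,0],[0,0,0]],[[0.368,-0.857,0],[0,0,0]]]' | sed -n 2p
python3 -m handwheel '[[[0.3,-0.74,-0.02],[0,0,0]],[[0.3,-0.74,-0.02],[0,0,0]],[[0.3,-0.74,-0.02],[0,0,0]],[[0.3,-0.74,-0.02],[0,0,0]],[[0.3,-0.74,-0.02],[0,0,0]]]' | sed -n 2p
python3 -m handwheel '[[[0,0,0],[0,0,0]]]' | sed -n 2p
python3 gr.py w7 orange 0; python3 p.py '[]'
```

```text
tool_pos: [0.487, -0.0387, 0.2305]
tool_pos: [0.4316, -0.1892, 0.2347]
tool_pos: [0.4333, -0.1868, 0.2347]
rib [ 429.6 -235.4] [49.7 13.9] 84.79 px 279 146 box 270 288 122 171
plate [ 603.9 -344.5] [78.1 53.5] 9.37 px 113 34 box 66 152 0 63
plate [ 447.4 -356.3] [109.6  39.5] 1.8 px 262 20 box 209 319 0 44
plate [ 450.5 -218.8] [144.8 166.6] 84.1 px 274 144 box 184 341 88 221
at [ 434.  -185.8  234.9] [ 1.7998e+02 -1.3000e-01 -1.7833e+02] q [  1.   1. -24.  -0. -64.   1.] F [ 0.2 -0.2  0.3] op 46.9 t 21.33
```

View pics/w7.png

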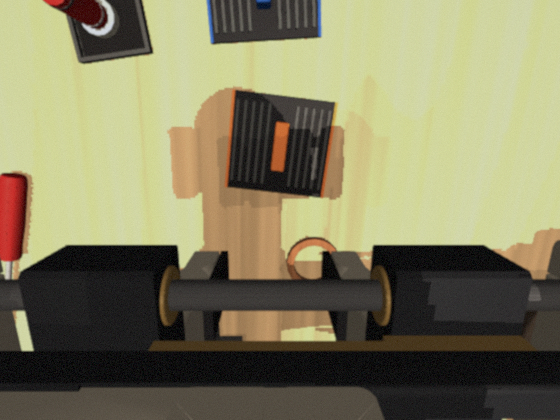

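The grille is at (281,143) px with its rib at (279,146), which measures 49.7 x 13.9 mm as specified. The spacer ring is clear of it.

```bash
python3 p.py '[[429.6,-235.4,100,174.8],[429.6,-235.4,21,174.8]]'
```

```text
at [ 434.  -185.8  234.9] [ 1.7998e+02 -1.3000e-01 -1.7833e+02] q [  1.   1. -24.  -0. -64.   1.] F [ 0.2 -0.2  0.3] op 46.9 t 21.33
[[0.028, -0.247, 0.675], [0.0, -0.0, 0.019]] rows 3.4
[[0.0, -0.0, 0.395], [0.0, 0.0, 0.0]] rows 1.9
```

```bash
python3 -m handwheel '[[[0.028,-0.247,0.2],[0,0,0.019]],[[0.028,-0.247,0.4],[0,0,0.019]],[[0.028,-0.247,0.6],[0,0,0.019]],[[0.028,-0.247,0.66],[0,0,0.019]],[[0.028,-0.247,0.66],[0,0,0.019]]]' 0.15 | sed -n 2,3p
python3 -m handwheel '[[[0,0,0.2],[0,0,0]],[[0,0,0.28],[0,0,0]],[[0,0,0.32],[0,0,0]],[[0,0,0.32],[0,0,0]],[[0,0,0.32],[0,0,0]]]' | sed -n '2,3p;5p'
python3 p.py '[[429.6,-235.4,21,174.8]]'
```

```text
tool_pos: [0.4272, -0.2332, 0.0984]
orientation: [179.9, -0.6, 175.0]
tool_pos: [0.4321, -0.2343, 0.0412]
orientation: [-180.0, 0.0, 175.1]
opening: 0.0372
at [ 432.1 -234.3   41.2] [-1.7998e+02  4.0000e-02  1.7506e+02] q [ -5.  17. -36.   0. -37.   1.] F [-0.1 -0.2  0.2] op 37.2 t 22.17
[[0.012, -0.006, 0.101], [-0.0, 0.0, 0.001]] rows 0.5
```

```bash
python3 -m handwheel '[[[0.012,-0.006,0.05],[0,0,0]],[[0.012,-0.006,0.1],[0,0,0]],[[0.012,-0.006,0.1],[0,0,0]],[[0.012,-0.006,0.1],[0,0,0]]]' | sed -n '2p;4p'
python3 -m handwheel '[[[0,0,0],[0,0,0]],[[0,0,0],[0,0,0]],[[0,0,0],[0,0,0]],[[0,0,0],[0,0,0]],[[0,0,0],[0,0,0]]]' 1 | sed -n '5p'
python3 -m handwheel '[[[0,0,0],[0,0,0]],[[0,0,-0.02],[0,0,0]],[[0,0,-0.1],[0,0,0]],[[0,0,-0.25],[0,0,0]],[[0,0,-0.4],[0,0,0]]]' | sed -n '2,5p'
python3 p.py '[[429.6,-235.4,21,174.8],[490,-60,190,-178.2],[552,110,190,-178.2]]'
```

```text
tool_pos: [0.4294, -0.2356, 0.0214]
force: [0.1, -0.0, -0.4]
opening: 0.0136
tool_pos: [0.4271, -0.2354, 0.1001]
orientation: [180.0, -0.2, 175.0]
force: [1.3, -0.8, -1.5]
opening: 0.0137
at [ 427.1 -235.4  100.1] [179.99  -0.22 174.96] q [ -6.  11. -33.  -0. -46.   1.] F [ 1.3 -0.8 -1.5] op 13.7 t 23.33
[[-0.014, 0.001, 0.395], [0.0, -0.001, 0.0]] rows 1.9
[[-0.221, 0.901, -0.845], [-0.0, 0.0, -0.019]] rows 6.0
[[-0.337, 0.84, 0.0], [0.0, 0.0, 0.0]] rows 4.3
```

```bash
python3 -m handwheel '[[[-0.237,0.9,-0.45],[0,0,-0.019]],[[-0.237,0.9,-0.45],[0,0,-0.019]],[[-0.237,0.9,-0.45],[0,0,-0.019]],[[-0.237,0.9,-0.45],[0,0,-0.019]],[[-0.237,0.9,-0.45],[0,0,-0.019]]]' | sed -n 2,3p
python3 -m handwheel '[[[-0.34,0.9,0],[0,0,0]],[[-0.34,0.9,0],[0,0,0]],[[-0.34,0.9,0],[0,0,0]],[[-0.34,0.9,0],[0,0,0]],[[-0.34,0.9,0],[0,0,0]]]' | sed -n 2,3p
python3 -m handwheel '[[[0,0,0],[0,0,0]],[[0,0,0],[0,0,0]]]' | sed -n '2,3p'
cat > rim.py <<'E'
from m import *
import sys
s=cam('wrist'); save(s,sys.argv[1]); W=world(s); z=W[...,2]
# rim top at 37 mm: for each image row, outermost tall pixels on either side of the tray
m=(z>.034)&(z<.042)&(np.abs(W[...,0]-.563)<.08)&(W[...,1]<float(sys.argv[2]))&(W[...,1]>-.09); m[240:]=0
L=[];Rr=[]
for v in range(0,240,2):
    u=np.nonzero(m[v])[0]
    if len(u)<4: continue
    a=ray(s,u.min()-.5,v,.037); b=ray(s,u.max()+.5,v,.037)
    if abs(abs(a[0]-b[0])-130)<4: L.append(a);Rr.append(b)
L,Rr=np.array(L),np.array(Rr); C=(L+Rr)/2
print('rows',len(C),'width',np.median(np.linalg.norm(L-Rr,axis=1)),'y',C[:,1].min(),C[:,1].max())
for e in (L,Rr,C):
    k=np.polyfit(e[:,1],e[:,0],1); print('x at y=34.5',np.polyval(k,34.5).round(2),'yaw',np.degrees(np.arctan(-k[0])).round(2),'rms',np.std(e[:,0]-np.polyval(k,e[:,1])).round(2))
E
python3 rim.py w8 0.07; python3 p.py '[]'
```

```text
tool_pos: [0.4912, -0.0588, 0.1913]
orientation: [180.0, 0.0, -178.2]
tool_pos: [0.5543, 0.125, 0.19]
orientation: [180.0, 0.0, -178.1]
tool_pos: [0.5533, 0.1229, 0.1892]
orientation: [-180.0, -0.1, -178.1]
rows 39 width 130.8929618749059 y -41.708780028629796 66.87102496699299
x at y=34.5 628.43 yaw 2.26 rms 0.23
x at y=34.5 497.68 yaw 2.0 rms 0.25
x at y=34.5 563.05 yaw 2.13 rms 0.16
at [553.  121.8 189.4] [-1.7996e+02 -1.0000e-01 -1.7813e+02] q [ 32.  13. -17.  -0. -60. -30.] F [-0.1 -1.  -1.2] op 14.0 t 24.38
```

View pics/w8.png

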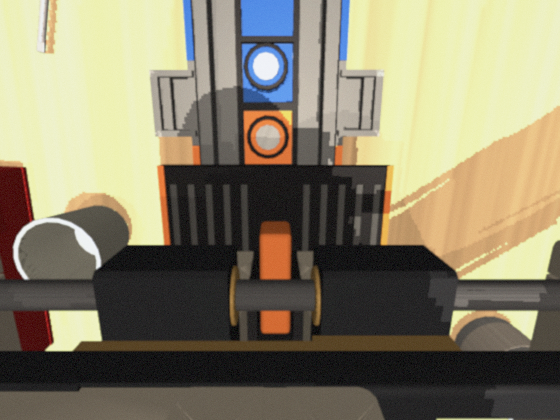

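The grille is held level: its front edge is at row 167, columns 163–391 px, its rib is between the pads at (275,278), and both tweeters are in place. Now the plate's offset in the hand.

```bash
cat > held.py <<'E'
from m import *
import sys
s=cam('wrist'); W=world(s); z=W[...,2]; o=get_obs(); tp=o['tool_pos']*1000
zt=(tp[2]-float(sys.argv[1]))/1000   # plate top height
m=(abs(z-zt)<.007); m[240:]=0
L=[];Rr=[]
for v in range(0,236):
    u=np.nonzero(m[v])[0]
    if len(u)<50: continue
    a=ray(s,u.min()-.5,v,zt); b=ray(s,u.max()+.5,v,zt)
    if abs(abs(a[0]-b[0])-112)<4: L.append(a);Rr.append(b)
L,Rr=np.array(L),np.array(Rr);C=(L+Rr)/2; k=np.polyfit(C[:,1],C[:,0],1)
print('n',len(C),'w',np.median(abs(L-Rr)[:,0]),'front y',C[:,1].min().round(1),'x at tcp y',np.polyval(k,tp[1]).round(1),'yaws',[np.degrees(np.arctan(-np.polyfit(e[:,1],e[:,0],1)[0])).round(2) for e in (L,Rr)],'tcp',tp.round(1),'yaw',o['orientation'][2].round(2))
E
python3 held.py 16.4; python3 p.py '[[561,91.5,100,-178],[561,91.5,62,-178],[561,91.5,53,-178]]'
```

```text
n 71 w 113.64729251552421 front y 70.2 x at tcp y 553.1 yaws [np.float64(1.62), np.float64(2.03)] tcp [553.  121.1 189.6] yaw -178.18
at [553.  121.1 189.6] [-1.7997e+02 -8.0000e-02 -1.7818e+02] q [ 32.  13. -17.  -0. -60. -30.] F [-0.5 -0.2 -1.1] op 13.6 t 24.43
[[-0.036, -0.149, 0.448], [-0.0, -0.0, -0.001]] rows 2.3
[[0.0, -0.0, 0.19], [0.0, 0.0, 0.0]] rows 0.9
[[0.0, -0.0, 0.045], [0.0, 0.0, 0.0]] rows 0.2
```

```bash
python3 -m handwheel '[[[-0.036,-0.152,0.2],[0,0,0]],[[-0.036,-0.152,0.4],[0,0,0]],[[-0.036,-0.152,0.45],[0,0,0]],[[-0.036,-0.152,0.45],[0,0,0]],[[-0.036,-0.152,0.45],[0,0,0]]]' | sed -n 2,3p
python3 -m handwheel '[[[0,0,0.1],[0,0,0]],[[0,0,0.15],[0,0,0]],[[0,0,0.15],[0,0,0]],[[0,0,0.15],[0,0,0]],[[0,0,0.15],[0,0,0]]]' | sed -n 2,4p
python3 p.py '[[561,90.8,55,-178]]'
```

```text
tool_pos: [0.5615, 0.09, 0.1]
orientation: [-179.9, -0.1, -178.3]
tool_pos: [0.5626, 0.0918, 0.0714]
orientation: [180.0, 0.1, -178.2]
force: [0.5, 0.7, -0.8]
at [562.6  91.8  71.4] [ 1.7997e+02  9.0000e-02 -1.7816e+02] q [ 29.  20. -25.   0. -45. -27.] F [ 0.5  0.7 -0.8] op 13.7 t 25.27
[[0.008, -0.005, 0.082], [0.0, 0.0, -0.0]] rows 0.4
```

```bash
python3 -m handwheel '[[[0.007,-0.005,0.04],[0,0,0]],[[0.007,-0.005,0.04],[0,0,0]],[[0.007,-0.005,0.04],[0,0,0]],[[0.007,-0.005,0.04],[0,0,0]]]' | sed -n 2,4p
python3 p.py '[[561,90.8,54,-178]]'
```

```text
tool_pos: [0.5605, 0.0904, 0.0622]
orientation: [-180.0, -0.0, -178.2]
force: [0.6, 0.5, -1.4]
at [560.5  90.4  62.2] [-180.     -0.   -178.18] q [ 29.  21. -25.   0. -44. -27.] F [ 0.6  0.5 -1.4] op 13.7 t 25.6
[[-0.002, 0.002, 0.041], [-0.0, -0.0, -0.0]] rows 0.2
```

```bash
python3 -m handwheel '[[[-0.002,0.002,0.01],[0,0,0]],[[-0.002,0.002,0.02],[0,0,0]],[[-0.002,0.002,0.03],[0,0,0]],[[-0.002,0.002,0.038],[0,0,0]],[[-0.002,0.002,0.038],[0,0,0]]]' | sed -n 2,4p
python3 -m handwheel '[[[0,0,0],[0,0,0]],[[0,0,0.003],[0,0,0]],[[0,0,0.005],[0,0,0]]]' | sed -n 2,4p
```

```text
tool_pos: [0.5607, 0.0907, 0.054]
orientation: [-180.0, -0.0, -178.2]
force: [0.1, -0.5, -1.9]
tool_pos: [0.561, 0.0908, 0.0535]
orientation: [180.0, 0.0, -178.2]
force: [-0.2, 0.0, -1.7]
```

```bash
python3 -m handwheel '[[[0,0,0.002],[0,0,0]],[[0,0,0.002],[0,0,0]],[[0,0,0.002],[0,0,0]],[[0,0,0.002],[0,0,0]],[[0,0,0.002],[0,0,0]]]' 0.15 | sed -n '2p;4,5p'
python3 -m handwheel '[[[0,0,-0.1],[0,0,0]],[[0,0,-0.2],[0,0,0]],[[0,0,-0.4],[0,0,0]],[[0,0,-0.6],[0,0,0]],[[0,0,-0.8],[0,0,0]]]' | sed -n '2p'
python3 p.py '[[505,-80,225,-178],[452,-240,235,-178],[450,-340,235,-178]]'
```

```text
tool_pos: [0.561, 0.0909, 0.0533]
force: [-0.9, 0.6, -0.2]
opening: 0.0361
tool_pos: [0.5605, 0.0905, 0.2148]
at [560.5  90.5 214.8] [-1.7998e+02 -3.0000e-02 -1.7818e+02] q [ 29.  12. -15.   0. -63. -27.] F [ 0.9  0.4 -0.6] op 37.3 t 27.1
[[0.304, -0.843, -0.051], [-0.0, -0.0, -0.001]] rows 4.3
[[0.293, -0.79, -0.05], [0.0, 0.0, 0.0]] rows 4.0
[[0.027, -0.499, -0.0], [0.0, 0.0, 0.0]] rows 2.4
```

```bash
python3 -m handwheel '[[[0.304,-0.84,-0.05],[0,0,0]],[[0.304,-0.84,-0.05],[0,0,0]],[[0.304,-0.84,-0.05],[0,0,0]],[[0.304,-0.84,-0.05],[0,0,0]],[[0.304,-0.84,-0.05],[0,0,0]]]' | sed -n '2p'
python3 -m handwheel '[[[0.293,-0.79,-0.05],[0,0,0]],[[0.293,-0.79,-0.05],[0,0,0]],[[0.293,-0.79,-0.05],[0,0,0]],[[0.293,-0.79,-0.05],[0,0,0]],[[0.293,-0.79,-0.05],[0,0,0]]]' | sed -n '2p'
python3 -m handwheel '[[[0.027,-0.5,0],[0,0,0]],[[0.027,-0.5,0],[0,0,0]],[[0.027,-0.5,0],[0,0,0]],[[0.027,-0.5,0],[0,0,0]]]' | sed -n '2p'
python3 gr.py w9 blue 0; python3 p.py '[]'
```

```text
tool_pos: [0.5033, -0.0825, 0.2238]
tool_pos: [0.4497, -0.2434, 0.2336]
tool_pos: [0.4493, -0.342, 0.2325]
rib [ 450.8 -391.7] [13.9 49.8] 4.74 px 274 145 box 267 282 121 170
plate [ 450.8 -391.7] [113.  104.7] 4.8 px 274 142 box 219 327 92 194
plate [ 605.4 -355.3] [78.2 74.5] 9.37 px 138 171 box 92 175 136 210
at [ 449.2 -340.5  232.5] [ 1.7998e+02 -5.0000e-02 -1.7836e+02] q [-17.  10. -14.   0. -65.  19.] F [-0.2  0.  -0.3] op 37.5 t 28.32
```

```bash
python3 p.py '[[450.8,-391.7,100,-175.3],[450.8,-391.7,42,-175.3]]'
```

```text
at [ 449.2 -340.5  232.5] [ 1.7998e+02 -5.0000e-02 -1.7836e+02] q [-17.  10. -14.   0. -65.  19.] F [-0.2  0.  -0.3] op 37.5 t 28.32
[[-0.001, -0.256, 0.662], [0.0, -0.0, -0.008]] rows 3.4
[[0.0, -0.0, 0.29], [0.0, 0.0, 0.0]] rows 1.4
```

```bash
python3 -m handwheel '[[[0,-0.256,0.2],[0,0,-0.008]],[[0,-0.256,0.4],[0,0,-0.008]],[[0,-0.256,0.6],[0,0,-0.008]],[[0,-0.256,0.66],[0,0,-0.008]],[[0,-0.256,0.66],[0,0,-0.008]]]' | sed -n '2p'
python3 -m handwheel '[[[0,0,0.15],[0,0,0]],[[0,0,0.25],[0,0,0]],[[0,0,0.28],[0,0,0]],[[0,0,0.28],[0,0,0]],[[0,0,0.28],[0,0,0]]]' | sed -n '2,3p'
python3 p.py '[[450.8,-391.7,21.5,-175.3]]'
```

```text
tool_pos: [0.4479, -0.3877, 0.0952]
tool_pos: [0.4525, -0.3902, 0.0469]
orientation: [-179.9, 0.1, -175.2]
at [ 452.5 -390.2   46.9] [-1.7993e+02  8.0000e-02 -1.7524e+02] q [-22.  24. -22.   0. -43.  27.] F [ 0.7 -0.7  0.2] op 37.4 t 29.15
[[0.009, -0.007, 0.127], [-0.0, 0.0, 0.0]] rows 0.6
```

```bash
python3 -m handwheel '[[[0.009,-0.007,0.06],[0,0,0]],[[0.009,-0.007,0.12],[0,0,0]],[[0.009,-0.007,0.125],[0,0,0]],[[0.009,-0.007,0.125],[0,0,0]]]' | sed -n '2p;4p'
python3 -m handwheel '[[[0,0,0],[0,0,0]],[[0,0,0],[0,0,0]],[[0,0,0],[0,0,0]],[[0,0,0],[0,0,0]],[[0,0,0],[0,0,0]]]' 1 | sed -n '2p;5p'
python3 -m handwheel '[[[0,0,0],[0,0,0]],[[0,0,-0.02],[0,0,0]],[[0,0,-0.1],[0,0,0]],[[0,0,-0.25],[0,0,0]],[[0,0,-0.45],[0,0,0]]]' | sed -n '2,5p'
python3 p.py '[[470,-300,190,-178],[520,-140,190,-178],[563,-10,190,-178]]'
```

```text
tool_pos: [0.4503, -0.3918, 0.0214]
force: [0.2, 0.5, -0.3]
tool_pos: [0.45, -0.3918, 0.0207]
opening: 0.0137
tool_pos: [0.4473, -0.3904, 0.108]
orientation: [179.8, -0.3, -175.3]
force: [0.9, -0.6, -1.5]
opening: 0.014
at [ 447.3 -390.4  108. ] [ 179.78   -0.34 -175.34] q [-22.  20. -19.  -0. -51.  27.] F [ 0.9 -0.6 -1.5] op 14.0 t 30.32
[[-0.147, 0.443, -0.409], [0.001, -0.001, 0.007]] rows 3.0
[[-0.278, 0.791, 0.0], [0.0, 0.0, 0.0]] rows 4.0
[[-0.238, 0.642, 0.0], [0.0, 0.0, 0.0]] rows 3.3
```

```bash
python3 -m handwheel '[[[-0.13,0.443,-0.41],[0,0,0.007]],[[-0.13,0.443,-0.41],[0,0,0.007]],[[-0.13,0.443,-0.41],[0,0,0.007]],[[-0.13,0.443,-0.41],[0,0,0.007]]]' | sed -n '2p'
python3 -m handwheel '[[[-0.278,0.79,0],[0,0,0]],[[-0.278,0.79,0],[0,0,0]],[[-0.278,0.79,0],[0,0,0]],[[-0.278,0.79,0],[0,0,0]],[[-0.278,0.79,0],[0,0,0]]]' | sed -n '2p'
python3 -m handwheel '[[[-0.238,0.64,0],[0,0,0]],[[-0.238,0.64,0],[0,0,0]],[[-0.238,0.64,0],[0,0,0]],[[-0.238,0.64,0],[0,0,0]],[[-0.238,0.64,0],[0,0,0]]]' | sed -n '2p'
python3 -m handwheel '[[[0,0,0],[0,0,0]]]' | sed -n '2p'
python3 held.py 16; python3 p.py '[[565,-22.5,100,-178]]'
```

```text
tool_pos: [0.4711, -0.2989, 0.198]
tool_pos: [0.5194, -0.1362, 0.192]
tool_pos: [0.5612, -0.0087, 0.1914]
tool_pos: [0.5602, -0.0109, 0.1914]
n 72 w 113.29820375721434 front y -62.9 x at tcp y 560.2 yaws [np.float64(2.01), np.float64(2.52)] tcp [560.  -11.6 191.5] yaw -177.79
at [560.  -11.6 191.5] [-1.7999e+02 -8.0000e-02 -1.7779e+02] q [ 19.  12. -18.  -0. -60. -17.] F [-1.  -0.4 -1.4] op 14.1 t 31.62
[[-0.024, -0.055, 0.457], [-0.0, -0.0, 0.001]] rows 2.2
```

```bash
python3 -m handwheel '[[[-0.024,-0.058,0.2],[0,0,0.001]],[[-0.024,-0.058,0.4],[0,0,0.001]],[[-0.024,-0.058,0.45],[0,0,0.001]],[[-0.024,-0.058,0.45],[0,0,0.001]],[[-0.024,-0.058,0.45],[0,0,0.001]]]' | sed -n '2p'
python3 -m handwheel '[[[0,0,0.1],[0,0,0]],[[0,0,0.18],[0,0,0]],[[0,0,0.18],[0,0,0]],[[0,0,0.18],[0,0,0]],[[0,0,0.18],[0,0,0]]]' | sed -n 2,4p
python3 p.py '[[565,-22.9,62,-178],[565,-22.9,53.5,-178]]'
```

```text
tool_pos: [0.566, -0.0238, 0.1028]
tool_pos: [0.5672, -0.0227, 0.0684]
orientation: [180.0, 0.2, -178.2]
force: [0.2, 0.2, -0.9]
at [567.2 -22.7  68.4] [ 179.99    0.18 -178.15] q [ 17.  20. -25.   0. -44. -16.] F [ 0.2  0.2 -0.9] op 13.7 t 32.45
[[0.011, -0.001, 0.032], [0.0, 0.0, -0.0]] rows 0.2
[[0.0, -0.0, 0.042], [0.0, 0.0, 0.0]] rows 0.2
```

```bash
python3 -m handwheel '[[[0.01,0,0.03],[0,0,0]],[[0.01,0,0.03],[0,0,0]],[[0.01,0,0.03],[0,0,0]],[[0.01,0,0.03],[0,0,0]]]' | sed -n 2,4p
python3 p.py '[[565,-22.9,53.5,-178]]'
```

```text
tool_pos: [0.5639, -0.0229, 0.0605]
orientation: [180.0, 0.0, -178.2]
force: [-0.6, -0.5, -2.0]
at [563.9 -22.9  60.5] [ 1.8000e+02  3.0000e-02 -1.7818e+02] q [ 18.  21. -26.   0. -43. -16.] F [-0.6 -0.5 -2. ] op 13.6 t 32.78
[[-0.005, -0.0, 0.035], [0.0, 0.0, -0.0]] rows 0.2
```

```bash
python3 -m handwheel '[[[-0.003,0,0.005],[0,0,0]],[[-0.003,0,0.012],[0,0,0]],[[-0.003,0,0.02],[0,0,0]],[[-0.003,0,0.03],[0,0,0]],[[-0.003,0,0.036],[0,0,0]]]' | sed -n 2,4p
python3 -m handwheel '[[[0,0,0],[0,0,0]],[[0,0,0.003],[0,0,0]]]' | sed -n 2,4p
```

```text
tool_pos: [0.5643, -0.023, 0.0527]
orientation: [-180.0, -0.0, -178.2]
force: [-8.5, 2.9, 19.4]
tool_pos: [0.5643, -0.023, 0.0527]
orientation: [-180.0, -0.0, -178.2]
force: [-5.0, 2.6, 12.4]
```

```bash
python3 -m handwheel '[[[0,0,-0.004],[0,0,0]],[[0,0,-0.004],[0,0,0]],[[0,0,-0.004],[0,0,0]],[[0,0,-0.004],[0,0,0]],[[0,0,-0.004],[0,0,0]]]' 0.15 | sed -n '2p;4,5p'
python3 -m handwheel '[[[0,0.05,-0.1],[0,0,0]],[[0,0.05,-0.2],[0,0,0]],[[0,0.15,-0.4],[0,0,0]],[[0,0.3,-0.6],[0,0,0]],[[0,0.45,-0.8],[0,0,0]]]' | sed -n '2p'
python3 -m handwheel '[[[0,0.45,-0.1],[0,0,0]],[[0,0.45,-0.1],[0,0,0]],[[0,0.45,-0.1],[0,0,0]],[[0,0.45,-0.1],[0,0,0]]]' | sed -n '2p'
python3 - <<'E'
from m import *
s=cam('wrist'); save(s,'w10'); W=world(s)
c,sn=np.cos(np.radians(2.)),np.sin(np.radians(2.)); d=W*1000-[563.05,34.5,0]
tx=c*d[...,0]+sn*d[...,1]; ty=-sn*d[...,0]+c*d[...,1]
for n,y in (('orange',57),('blue',-57)):
    for X in (-45,-25,25,45):
        for Y in (-40,0,40):
            m=(abs(tx-X)<4)&(abs(ty-y-Y)<4); m[240:]=False; print(n,X,Y,m.sum(),np.median(W[...,2][m]*1000).round(1) if m.any() else None, end=' | ')
    print()
E
python3 p.py '[]'
```

```text
tool_pos: [0.5644, -0.023, 0.053]
force: [0.2, 0.2, 0.9]
opening: 0.0362
tool_pos: [0.5616, 0.0555, 0.1989]
tool_pos: [0.5593, 0.1481, 0.2182]
orange -45 -40 78 38.6 | orange -45 0 79 38.5 | orange -45 40 65 38.5 | orange -25 -40 81 38.6 | orange -25 0 77 38.6 | orange -25 40 70 38.3 | orange 25 -40 81 38.6 | orange 25 0 81 38.6 | orange 25 40 63 38.5 | orange 45 -40 80 38.5 | orange 45 0 71 38.4 | orange 45 40 68 38.6 | 
blue -45 -40 0 None | blue -45 0 81 38.6 | blue -45 40 90 38.6 | blue -25 -40 0 None | blue -25 0 88 38.6 | blue -25 40 90 38.6 | blue 25 -40 0 None | blue 25 0 86 38.8 | blue 25 40 89 38.5 | blue 45 -40 0 None | blue 45 0 83 38.7 | blue 45 40 89 38.6 | 
at [558.9 146.6 217.4] [ 1.7998e+02  2.0000e-02 -1.7804e+02] q [ 34.  12. -14.  -0. -64. -32.] F [ 0.  -0.7  0. ] op 37.1 t 34.58
```

View pics/w10.png

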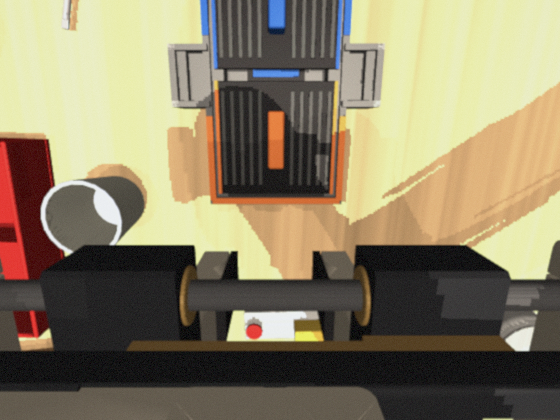

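Both grilles lie flat at the same height all over: orange rib (276,140) px, blue rib (276,15) px, saddles at (190,75) and (362,75). Next I'll measure the saddles and then the bridge.

```bash
python3 - <<'E'
from m import *
s=cam('wrist'); W=world(s); z=W[...,2]
c,sn=np.cos(np.radians(2.)),np.sin(np.radians(2.)); d=W*1000-[563.05,34.5,0]
tx=c*d[...,0]+sn*d[...,1]; ty=-sn*d[...,0]+c*d[...,1]
for sg in (-1,1):
    m=(sg*tx>70)&(sg*tx<97)&(abs(ty)<40)&(z>.025)&(z<.06); m[240:]=False
    zz=z[m]*1000; print(sg,m.sum(),np.percentile(zz,[5,25,50,75,95]).round(1),'tx',np.percentile(tx[m],[1,99]).round(1))
    top=m&(z*1000>np.percentile(zz,95)-3); print(' ty of top',ty[top].min().round(1),ty[top].max().round(1),'tx',tx[top].min().round(1),tx[top].max().round(1), 'hist', np.histogram(ty[top],bins=np.arange(-30,31,3))[0])
    low=m&(z*1000<np.percentile(zz,95)-3)&(sg*tx<86)&(abs(ty)<24); print(' floor ty',np.percentile(ty[low],[1,99]).round(1),'z',np.median(z[low]).round(4))
E
python3 p.py '[[500,260,230,-134],[450,310,230,-97],[448,306,220,-87]]'
```

```text
-1 1947 [28.7 30.5 39.6 45.  46.1] tx [-93.7 -70.3]
 ty of top -24.9 27.2 tx -94.3 -70.0 hist [  0  32 107  71  27  27  30  29  26  26  31  24  26  31  20  29  22  69
  80  26]
 floor ty [-19.8  21. ] z 0.0307
1 1930 [28.7 30.4 39.6 45.  46.3] tx [70.3 93.8]
 ty of top -24.3 27.0 tx 70.1 94.4 hist [  0  14  98  83  29  29  29  28  29  24  30  28  22  30  29  22  29  62
 105   1]
 floor ty [-19.8  20.8] z 0.0308
at [558.7 145.5 217. ] [-1.7999e+02 -3.0000e-02 -1.7812e+02] q [ 34.  12. -14.  -0. -64. -32.] F [-0.3 -1.4  0.7] op 37.2 t 34.63
[[0.275, 0.582, -0.065], [0.0, -0.0, -0.123]] rows 6.2
[[-0.006, 0.353, 0.0], [0.0, 0.0, -0.103]] rows 5.2
[[0.021, 0.007, 0.05], [0.0, 0.0, -0.028]] rows 1.4
```

```bash
python3 -m handwheel '[[[0.275,0.582,-0.06],[0,0,-0.1]],[[0.275,0.582,-0.06],[0,0,-0.1]],[[0.275,0.582,-0.06],[0,0,-0.1]],[[0.275,0.582,-0.06],[0,0,-0.1]],[[0.275,0.582,-0.06],[0,0,-0.1]]]' | sed -n '2,3p'
python3 p.py '[[450,310,230,-107],[448,306,220,-87]]'
```

```text
tool_pos: [0.4995, 0.2607, 0.2291]
orientation: [180.0, -0.0, -141.9]
at [499.5 260.7 229.1] [ 1.8000e+02 -2.0000e-02 -1.4191e+02] q [ 47.  11. -15.  -0. -65.  -9.] F [-0.4 -0.3  0.1] op 37.5 t 35.05
[[0.043, 0.347, -0.004], [0.0, -0.0, -0.097]] rows 4.9
[[0.022, 0.004, 0.05], [-0.0, 0.0, -0.056]] rows 2.8
```

```bash
python3 -m handwheel '[[[0.043,0.347,0],[0,0,-0.097]],[[0.043,0.347,0],[0,0,-0.097]],[[0.043,0.347,0],[0,0,-0.097]],[[0.043,0.347,0],[0,0,-0.097]],[[0.043,0.347,0],[0,0,-0.097]]]' | sed -n '2,3p'
python3 -m handwheel '[[[0.022,0,0.05],[0,0,-0.056]],[[0.022,0,0.05],[0,0,-0.056]],[[0.022,0,0.05],[0,0,-0.056]],[[0.022,0,0.05],[0,0,-0.056]],[[0.022,0,0.05],[0,0,-0.056]]]' | sed -n '2,3p'
cat > br.py <<'E'
from m import *
import sys
s=cam('wrist'); save(s,sys.argv[1]); W=world(s); z=W[...,2]; hsv=cv2.cvtColor(s['color'],cv2.COLOR_RGB2HSV); H,S,V=[hsv[...,i].astype(int) for i in range(3)]
def rect(m,zz,a,n):
    m=m.astype(np.uint8); m[238:]=0; k,l,st,_=cv2.connectedComponentsWithStats(m)
    for i in range(1,k):
        if st[i,4]<a: continue
        v,u=np.nonzero(l==i); w=np.array([ray(s,p,q,zz)[:2] for p,q in zip(u,v)],np.float32); r=cv2.minAreaRect(w)
        print(n,np.array(r[0]).round(1),np.array(r[1]).round(1),round(r[2],2),'px',int(u.mean()),int(v.mean()),'z',np.median(z[l==i]).round(4))
z0=float(sys.argv[2])
red=((H<8)|(H>172))&(S>120)
rect(red&(z>z0+.01)&(z<z0+.03),z0+.021,80,'clip')
rect((H>20)&(H<35)&(S>120)&(z>z0+.025)&(z<z0+.045),z0+.033,80,'rib')
rect((z>z0+.004)&(z<z0+.045)&(W[...,0]<.62),z0+.008,1500,'bar')
E
python3 br.py w11 0; python3 p.py '[]'
```

```text
tool_pos: [0.451, 0.3085, 0.2288]
orientation: [180.0, -0.1, -107.1]
tool_pos: [0.4501, 0.3042, 0.2189]
orientation: [180.0, -0.0, -87.6]
clip [578.6 310.8] [17.3 17.9] 2.45 px 273 60 z 0.0223
clip [434.7 301.7] [18.5 17.9] 2.41 px 276 209 z 0.0223
rib [506.7 305.9] [47.9 12.7] 2.42 px 275 139 z 0.0343
bar [505.6 563. ] [233.9  76. ] 2.85 px 32 124 z 0.0229
bar [546.3  78.4] [170.2 154.9] 1.39 px 494 96 z 0.0385
bar [506.2 306.5] [169.2  36. ] 3.75 px 274 132 z 0.0096
at [450.2 304.5 219. ] [ 1.7998e+02 -3.0000e-02 -8.7570e+01] q [ 55.   9. -18.  -0. -63.  38.] F [0.  0.2 0.5] op 37.7 t 35.93
```

View pics/w11.png

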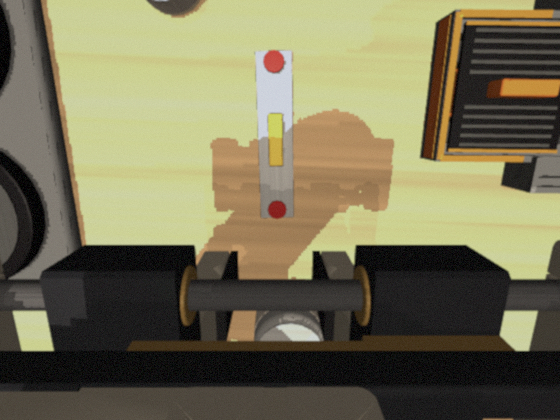

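The bridge lies at (275,135) px with clips at (273,60) and (276,209). Rib, bar and clip midpoint agree on (506.6, 306.2) with yaw 3.7°.

```bash
python3 p.py '[[506.6,306.2,100,-86.3],[506.6,306.2,55,-86.3]]'
```

```text
at [450.2 304.5 219. ] [ 1.7998e+02 -3.0000e-02 -8.7570e+01] q [ 55.   9. -18.  -0. -63.  38.] F [0.  0.2 0.5] op 37.7 t 35.93
[[0.003, -0.283, 0.595], [0.0, -0.0, -0.004]] rows 3.2
[[0.0, -0.0, 0.225], [0.0, 0.0, 0.0]] rows 1.1
```

```bash
python3 -m handwheel '[[[0.003,-0.283,0.2],[0,0,-0.004]],[[0.003,-0.283,0.4],[0,0,-0.004]],[[0.003,-0.283,0.59],[0,0,-0.004]],[[0.003,-0.283,0.59],[0,0,-0.004]],[[0.003,-0.283,0.59],[0,0,-0.004]]]' | sed -n '2,3p'
python3 -m handwheel '[[[0,0,0.1],[0,0,0]],[[0,0,0.2],[0,0,0]],[[0,0,0.2],[0,0,0]],[[0,0,0.2],[0,0,0]],[[0,0,0.2],[0,0,0]]]' | sed -n '2,3p'
python3 p.py '[[506.6,306.2,34,-86.3]]'
```

```text
tool_pos: [0.505, 0.3047, 0.0965]
orientation: [179.6, -0.3, -86.1]
tool_pos: [0.5073, 0.3081, 0.0633]
orientation: [-179.9, 0.1, -85.9]
at [507.3 308.1  63.3] [-1.7989e+02  7.0000e-02 -8.5860e+01] q [ 50.  23. -22.   0. -45.  44.] F [-0.1 -0.1  0.2] op 37.5 t 36.77
[[0.01, 0.004, 0.146], [-0.0, 0.0, 0.001]] rows 0.7
```

```bash
python3 -m handwheel '[[[0.009,0.004,0.07],[0,0,0.001]],[[0.009,0.004,0.14],[0,0,0.001]],[[0.009,0.004,0.143],[0,0,0.001]],[[0.009,0.004,0.143],[0,0,0.001]],[[0.009,0.004,0.143],[0,0,0.001]]]' | sed -n '2,4p'
python3 -m handwheel '[[[0,0,0],[0,0,0]],[[0,0,0],[0,0,0]],[[0,0,0],[0,0,0]],[[0,0,0],[0,0,0]],[[0,0,0],[0,0,0]]]' 1 | sed -n '2,3p;5p'
python3 -m handwheel '[[[0,0,0],[0,0,0]],[[0,0,0],[0,0,0]],[[0,0,-0.05],[0,0,0]],[[0,0,-0.15],[0,0,0]],[[0,0,-0.3],[0,0,0]]]' | sed -n '2,5p'
python3 p.py '[[506.6,306.2,200,-86.3],[530,240,200,-88],[540,100,200,-88]]'
```

```text
tool_pos: [0.5065, 0.3062, 0.0344]
orientation: [-179.9, 0.1, -86.2]
force: [-0.1, -0.1, 0.1]
tool_pos: [0.5059, 0.3058, 0.0331]
orientation: [-180.0, 0.0, -86.2]
opening: 0.0141
tool_pos: [0.504, 0.3037, 0.0908]
orientation: [179.7, -0.2, -86.3]
force: [0.2, -0.3, -1.9]
opening: 0.0137
at [504.  303.7  90.8] [179.71  -0.24 -86.26] q [ 50.  21. -21.  -0. -49.  44.] F [ 0.2 -0.3 -1.9] op 13.7 t 38.02
[[-0.009, -0.011, -0.546], [0.001, -0.001, 0.0]] rows 2.6
[[0.338, -0.095, -0.0], [-0.0, -0.0, 0.005]] rows 1.7
[[0.701, -0.026, -0.0], [0.0, 0.0, 0.0]] rows 3.4
```

```bash
python3 -m handwheel '[[[0.15,-0.06,-0.5],[0,0,0.002]],[[0.15,-0.06,-0.5],[0,0,0.002]],[[0.15,-0.06,-0.5],[0,0,0.002]],[[0.15,-0.06,-0.5],[0,0,0.002]]]' | sed -n '2,4p'
python3 p.py '[[535,120,170,-88],[563,35,150,-88]]'
```

```text
tool_pos: [0.5221, 0.2767, 0.199]
orientation: [-179.6, 0.3, -87.0]
force: [0.2, 1.4, -2.6]
at [522.1 276.7 199. ] [-179.59    0.27  -86.95] q [ 47.  14. -14.   0. -61.  46.] F [ 0.2  1.4 -2.6] op 13.9 t 38.35
[[0.786, -0.022, 0.141], [-0.001, 0.001, 0.003]] rows 3.8
[[0.43, -0.125, 0.1], [0.0, 0.0, 0.0]] rows 2.2
```

```bash
python3 -m handwheel '[[[0.786,-0.022,0.12],[0,0,0.003]],[[0.786,-0.022,0.12],[0,0,0.003]],[[0.786,-0.022,0.12],[0,0,0.003]],[[0.786,-0.022,0.12],[0,0,0.003]],[[0.786,-0.022,0.12],[0,0,0.003]]]' | sed -n '2,3p'
python3 -m handwheel '[[[0.43,-0.125,0.1],[0,0,0]],[[0.43,-0.125,0.1],[0,0,0]],[[0.43,-0.125,0.1],[0,0,0]],[[0.43,-0.125,0.1],[0,0,0]],[[0.43,-0.125,0.1],[0,0,0]]]' | sed -n '2,3p'
python3 -m handwheel '[[[0,0,0],[0,0,0]],[[0,0,0],[0,0,0]],[[0,0,0],[0,0,0]]]' | sed -n '2,3p'
cat > bh.py <<'E'
from m import *
import sys
s=cam('wrist'); save(s,sys.argv[1]); W=world(s); z=W[...,2]; o=get_obs(); tp=o['tool_pos']*1000
r=R.from_euler('xyz',o['orientation'],degrees=True); print('tcp',tp.round(1),o['orientation'].round(2))
u0=(tp[2]-33.4)/1000
hsv=cv2.cvtColor(s['color'],cv2.COLOR_RGB2HSV); H,S,V=[hsv[...,i].astype(int) for i in range(3)]
red=((H<8)|(H>172))&(S>110)
m=(red&(z>u0+.008)&(z<u0+.035)&(abs(W[...,1]-tp[1]/1000)<.04)).astype(np.uint8); m[240:]=0
v,u=np.nonzero(m)
if len(u):
    w=np.array([ray(s,p,q,u0+.021)[:2] for p,q in zip(u,v)],np.float32); rr=cv2.minAreaRect(w); print('far clip',np.array(rr[0]).round(1),np.array(rr[1]).round(1),'z',np.median(z[m>0]).round(4),'px',u.mean(),v.mean())
    print(' tool frame',r.inv().apply(np.append(rr[0],(u0+.021)*1000)-tp).round(1))
# bar far end: tall pixels of bar
m=((abs(z-u0-.008)<.008)&(abs(W[...,1]-tp[1]/1000)<.035)); m[240:]=0; v,u=np.nonzero(m)
w=np.array([ray(s,p,q,u0+.008)[:2] for p,q in zip(u,v)],np.float32); rr=cv2.minAreaRect(w); print('bar part',np.array(rr[0]).round(1),np.array(rr[1]).round(1),round(rr[2],2),'max x',w[:,0].max(),'z',np.median(z[m]).round(4))
sad=(z>.04)&(z<.05)&(W[...,0]>.625)&(W[...,0]<.68)&(abs(W[...,1]-.038)<.05); sad[240:]=False
if sad.any():
    print('saddle y',(np.percentile(W[sad][:,1],[1,99])*1000).round(1),'x',(np.percentile(W[sad][:,0],[1,99])*1000).round(1))
E
python3 bh.py w12; python3 p.py '[[563,35.2,110,-88]]'
```

```text
tool_pos: [0.5302, 0.1142, 0.1668]
orientation: [179.7, -0.1, -88.2]
tool_pos: [0.5598, 0.0337, 0.1478]
orientation: [179.9, -0.0, -88.1]
tool_pos: [0.5604, 0.0355, 0.1489]
orientation: [-180.0, 0.0, -87.9]
tcp [560.4  35.4 149. ] [-1.7998e+02  1.0000e-02 -8.7940e+01]
far clip [633.3  38.4] [18.5 18.9] z 0.1382 px 274.76446280991735 118.89669421487604
 tool frame [ -0.4 -73.   12.4]
bar part [608.4  37.7] [73.4 36.1] 2.04 max x 645.68787 z 0.1251
saddle y [-2.7 64.8] x [625.6 657.2]
at [560.4  35.4 149. ] [-1.7998e+02  1.0000e-02 -8.7940e+01] q [ 24.  14. -21.  -0. -55.  68.] F [-0.1  0.5 -2.7] op 13.8 t 39.48
[[0.001, -0.013, 0.195], [-0.0, 0.0, 0.0]] rows 0.9
```

View pics/w12.png

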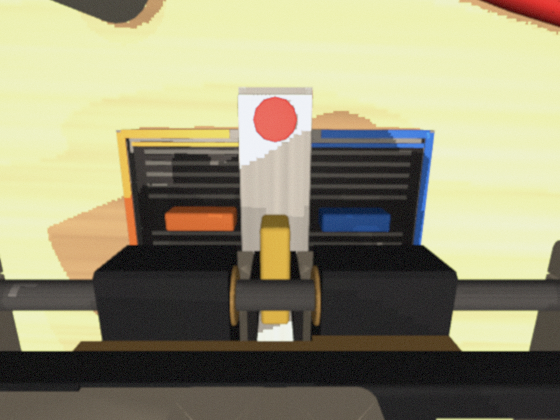

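The bridge hangs square over the middle, with its far clip at (275,119) px between the grille ribs (200,218) and (355,220). Lowering.

```bash
python3 -m handwheel '[[[0.002,-0.01,0.1],[0,0,0]],[[0.002,-0.01,0.2],[0,0,0]],[[0.002,-0.01,0.3],[0,0,0]],[[0.002,-0.01,0.31],[0,0,0]],[[0.002,-0.01,0.31],[0,0,0]]]' | sed -n '2,4p'
python3 -m handwheel '[[[0,0,0],[0,0,0]],[[0,0,0],[0,0,0]]]' | sed -n '2,4p'
python3 p.py '[[562.4,34.9,79,-88]]'
```

```text
tool_pos: [0.5617, 0.0344, 0.086]
orientation: [179.9, -0.1, -88.0]
force: [1.3, 0.3, -2.2]
tool_pos: [0.5635, 0.0347, 0.0882]
orientation: [-179.9, 0.0, -88.0]
force: [-0.2, -0.4, -2.4]
at [563.5  34.7  88.2] [-1.7987e+02  3.0000e-02 -8.7980e+01] q [ 23.  19. -25.   0. -47.  69.] F [-0.2 -0.4 -2.4] op 13.4 t 40.07
[[-0.001, 0.006, 0.046], [-0.0, 0.0, 0.0]] rows 0.2
```

```bash
python3 -m handwheel '[[[0,0.004,0.02],[0,0,0]],[[0,0.004,0.04],[0,0,0]],[[0,0.004,0.045],[0,0,0]],[[0,0.004,0.045],[0,0,0]],[[0,0.004,0.045],[0,0,0]]]' | sed -n '2,4p'
python3 p.py '[[562.4,34.9,72,-88]]'
```

```text
tool_pos: [0.5617, 0.0341, 0.0777]
orientation: [180.0, -0.0, -88.0]
force: [-0.5, -0.8, -2.1]
at [561.7  34.1  77.7] [ 1.7999e+02 -1.0000e-02 -8.8010e+01] q [ 23.  19. -25.   0. -46.  69.] F [-0.5 -0.8 -2.1] op 13.3 t 40.48
[[-0.004, -0.004, 0.029], [0.0, -0.0, -0.0]] rows 0.1
```

```bash
python3 -m handwheel '[[[-0.003,-0.003,0],[0,0,0]],[[-0.003,-0.003,0.007],[0,0,0]],[[-0.003,-0.003,0.014],[0,0,0]],[[-0.003,-0.003,0.02],[0,0,0]],[[-0.003,-0.003,0.02],[0,0,0]]]' | sed -n '2,4p'
python3 -m handwheel '[[[0,0,0.004],[0,0,0]],[[0,0,0.008],[0,0,0]],[[0,0,0.011],[0,0,0]],[[0,0,0.011],[0,0,0]]]' | sed -n '2,4p'
```

```text
tool_pos: [0.5621, 0.0347, 0.0734]
orientation: [180.0, -0.0, -88.0]
force: [0.3, -0.5, -1.8]
tool_pos: [0.5622, 0.0348, 0.0714]
orientation: [180.0, -0.0, -88.0]
force: [0.5, -0.3, -3.5]
```

```bash
python3 -m handwheel '[[[0,0,0.003],[0,0,0]],[[0,0,0.006],[0,0,0]],[[0,0,0.006],[0,0,0]]]' | sed -n '2,4p'
python3 -m handwheel '[[[0,0,0],[0,0,0]],[[0,0,0],[0,0,0]],[[0,0,0],[0,0,0]]]' 0.57 | sed -n '2,5p'
python3 -m handwheel '[[[0,0,-0.05],[0,0,0]],[[0,0,-0.1],[0,0,0]],[[0,0,-0.2],[0,0,0]],[[0,0,-0.4],[0,0,0]],[[0,0,-0.6],[0,0,0]]]' | sed -n '2p'
python3 -m handwheel '[[[0,0.4,-0.1],[0,0,0]],[[0,0.4,-0.1],[0,0,0]],[[0,0.4,-0.1],[0,0,0]],[[0,0.4,-0.1],[0,0,0]]]' | sed -n '2p'
python3 br.py w13 0.038; python3 p.py '[]'
```

```text
tool_pos: [0.5623, 0.0348, 0.071]
orientation: [-180.0, -0.0, -88.0]
force: [-2.3, -0.3, 4.5]
tool_pos: [0.5626, 0.0349, 0.0705]
orientation: [-180.0, 0.0, -88.0]
force: [0.0, -0.2, -0.4]
opening: 0.0185
tool_pos: [0.5615, 0.0344, 0.1919]
tool_pos: [0.4816, 0.0321, 0.2131]
clip [635.2  37.4] [19.2 18.1] 18.47 px 275 17 z 0.0603
clip [491.3  32.7] [18.2 18.2] 47.23 px 275 195 z 0.0603
rib [563.2  34.8] [48.5 12.5] 2.03 px 275 110 z 0.0722
bar [549.4  34.8] [142.7  36. ] 1.97 px 274 122 z 0.0476
at [482.5  32.2 212.4] [-1.7979e+02  8.0000e-02 -8.7970e+01] q [ 27.   3. -25.   0. -61.  65.] F [0.4 0.4 0.6] op 18.6 t 42.53
```

View pics/w13.png

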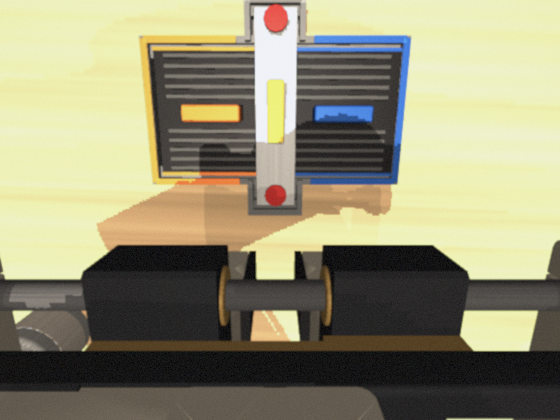

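The bridge sits in both saddles with clips at (275,17) and (275,195) px, both at the same height, and the bar is level. Now the tool.

```bash
python3 p.py '[[530,-80,245,-122],[580,-200,250,-156],[605,-285,250,-178]]'
```

```text
at [482.5  32.2 212.4] [-1.7979e+02  8.0000e-02 -8.7970e+01] q [ 27.   3. -25.   0. -61.  65.] F [0.4 0.4 0.6] op 18.6 t 42.53
[[0.569, -0.218, -0.163], [-0.0, 0.0, 0.095]] rows 4.8
[[0.376, -0.53, -0.025], [0.0, -0.0, 0.094]] rows 4.7
[[0.059, -0.439, -0.0], [-0.0, -0.0, 0.061]] rows 3.1
```

```bash
python3 -m handwheel '[[[0.569,-0.218,-0.16],[0,0,0.095]],[[0.569,-0.218,-0.16],[0,0,0.095]],[[0.569,-0.218,-0.16],[0,0,0.095]],[[0.569,-0.218,-0.16],[0,0,0.095]],[[0.569,-0.218,-0.16],[0,0,0.095]]]' -0.2 | sed -n 2,3p
python3 -m handwheel '[[[0.376,-0.53,-0.02],[0,0,0.094]],[[0.376,-0.53,-0.02],[0,0,0.094]],[[0.376,-0.53,-0.02],[0,0,0.094]],[[0.376,-0.53,-0.02],[0,0,0.094]],[[0.376,-0.53,-0.02],[0,0,0.094]]]' | sed -n 2,3p
python3 -m handwheel '[[[0.06,-0.44,0],[0,0,0.062]],[[0.06,-0.44,0],[0,0,0.062]],[[0.06,-0.44,0],[0,0,0.062]],[[0.06,-0.44,0],[0,0,0.062]],[[0.06,-0.44,0],[0,0,0.062]]]' | sed -n 2,3p
cat > tl.py <<'E'
from m import *
import sys
s=cam('wrist'); save(s,sys.argv[1]); W=world(s); z=W[...,2]; hsv=cv2.cvtColor(s['color'],cv2.COLOR_RGB2HSV); H,S,V=[hsv[...,i].astype(int) for i in range(3)]
near=(abs(W[...,0]-.606)<.06)&(abs(W[...,1]+.355)<.06)
m=near&(z>.08)&(z<.095); m[240:]=False; v,u=np.nonzero(m)
(cx,cy),r=cv2.minEnclosingCircle(np.stack([u,v],1).astype(np.float32)); print('handle top',ray(s,cx,cy,.084).round(1),'diam',r*2*np.median(s['z_map'][m])/335.6*1000,'z',np.median(z[m]).round(4),(W[m].mean(0)*1000).round(1),'px',cx,cy)
m=near&(S<60)&(V>120)&(z>.012)&(z<.022); m[240:]=False; v,u=np.nonzero(m)
w=np.array([ray(s,a,b,.016)[:2] for a,b in zip(u,v)],np.float32)
if len(w)>5: (c,r)=cv2.minEnclosingCircle(w); print('foot',np.round(c,1),'diam',2*r,len(w))
m=(near&(V<110)&(z>.002)&(z<.02)).astype(np.uint8); m[240:]=0; v,u=np.nonzero(m)
w=np.array([ray(s,a,b,.010)[:2] for a,b in zip(u,v)],np.float32); rr=cv2.minAreaRect(w); print('stand',rr)
E
python3 tl.py w14; python3 p.py '[]'
```

```text
tool_pos: [0.5315, -0.0826, 0.2422]
orientation: [-180.0, -0.0, -122.8]
tool_pos: [0.5807, -0.2034, 0.2447]
orientation: [180.0, -0.1, -156.6]
tool_pos: [0.6044, -0.2865, 0.245]
orientation: [180.0, -0.1, -178.4]
handle top [ 609.8 -353.7   84. ] diam 24.138887 z 0.0852 [ 609.7 -353.8   85.1] px 270.5 128.5
foot [ 598.4 -367.1] diam 65.91097259521484 136
stand ((604.85986328125, -355.483642578125), (74.08366394042969, 73.82797241210938), 8.973962783813477)
at [ 604.3 -285.7  245.4] [ 1.7998e+02 -8.0000e-02 -1.7823e+02] q [ -9.  20.   0.  -0. -71.  10.] F [ 0.6 -0.1  0.8] op 52.6 t 43.83
```

View pics/w14.png

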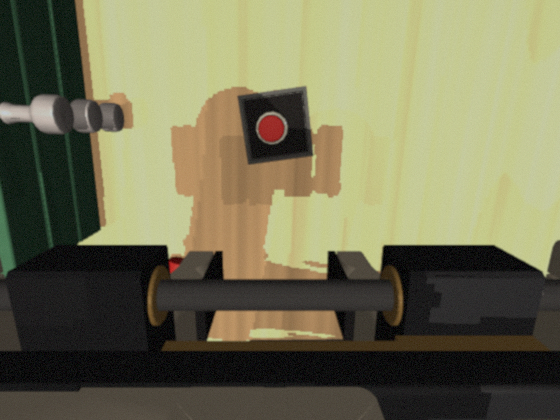

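The tool stands at (271,128) px inside its dish (276,126), upright; the foot ring is concentric around the handle.

```bash
python3 p.py '[[609.8,-353.7,125,-178],[609.8,-353.7,52,-178]]'
```

```text
at [ 604.3 -285.7  245.4] [ 1.7998e+02 -8.0000e-02 -1.7823e+02] q [ -9.  20.   0.  -0. -71.  10.] F [ 0.6 -0.1  0.8] op 52.6 t 43.83
[[-0.018, -0.341, 0.602], [0.0, -0.0, -0.001]] rows 3.3
[[0.0, -0.0, 0.365], [0.0, 0.0, 0.0]] rows 1.8
```

```bash
python3 -m handwheel '[[[-0.018,-0.341,0.2],[0,0,0]],[[-0.018,-0.341,0.35],[0,0,0]],[[-0.018,-0.341,0.5],[0,0,0]],[[-0.018,-0.341,0.59],[0,0,0]],[[-0.018,-0.341,0.59],[0,0,0]]]' | sed -n 2,3p
python3 -m handwheel '[[[0,0,0],[0,0,0]],[[0,0,0],[0,0,0]],[[0,0,0],[0,0,0]]]' | sed -n 2,3p
python3 p.py '[[609.8,-353.7,52,-178]]'
```

```text
tool_pos: [0.6066, -0.3519, 0.122]
orientation: [179.8, -0.5, -178.3]
tool_pos: [0.6115, -0.3534, 0.1314]
orientation: [-179.9, 0.2, -178.2]
at [ 611.5 -353.4  131.4] [-179.9     0.23 -178.24] q [-14.  28.  -3.   0. -59.  16.] F [ 0.   0.4 -0. ] op 53.0 t 44.5
[[0.01, -0.0, 0.397], [-0.0, 0.001, -0.001]] rows 1.9
```

```bash
python3 -m handwheel '[[[0.006,0,0.1],[0,0,0]],[[0.006,0,0.2],[0,0,0]],[[0.006,0,0.3],[0,0,0]],[[0.006,0,0.38],[0,0,0]],[[0.006,0,0.38],[0,0,0]]]' 0.1 | sed -n 2,3p
python3 -m handwheel '[[[0,0,0],[0,0,0]],[[0,0,0],[0,0,0]],[[0,0,0],[0,0,0]],[[0,0,0],[0,0,0]],[[0,0,0],[0,0,0]]]' | sed -n '2,3p;5p'
```

```text
tool_pos: [0.6078, -0.3527, 0.051]
orientation: [179.9, -0.1, -178.3]
tool_pos: [0.6091, -0.3539, 0.0536]
orientation: [-180.0, 0.1, -178.4]
opening: 0.0394
```

```bash
python3 -m handwheel '[[[0,0,0],[0,0,0]],[[0,0,0],[0,0,0]],[[0,0,0],[0,0,0]],[[0,0,0],[0,0,0]],[[0,0,0],[0,0,0]]]' 1 | sed -n '2,5p'; python3 p.py '[]'
```

```text
tool_pos: [0.6086, -0.3538, 0.0524]
orientation: [-180.0, 0.0, -178.4]
force: [0.0, 0.5, 0.0]
opening: 0.0236
at [ 608.6 -353.8   52.4] [-1.7999e+02  1.0000e-02 -1.7837e+02] q [-14.  32.  -7.   0. -51.  16.] F [0.  0.5 0. ] op 23.6 t 45.75
```

```bash
python3 -m handwheel '[[[0,0,-0.03],[0,0,0]],[[0,0,-0.1],[0,0,0]],[[0,0,-0.25],[0,0,0]],[[0,0,-0.4],[0,0,0]],[[0,0,-0.55],[0,0,0]]]' | sed -n '2,5p'; python3 p.py '[[608,-190,190,-178],[620,-30,190,-178],[635,37.5,150,-178]]'
```

```text
tool_pos: [0.6079, -0.3535, 0.1632]
orientation: [180.0, -0.1, -178.4]
force: [0.8, -0.7, -1.6]
opening: 0.0236
at [ 607.9 -353.5  163.2] [ 1.7997e+02 -9.0000e-02 -1.7838e+02] q [-14.  26.  -1.  -0. -63.  16.] F [ 0.8 -0.7 -1.6] op 23.6 t 46.17
[[-0.023, 0.817, -0.134], [0.0, -0.0, -0.001]] rows 4.0
[[-0.088, 0.797, 0.0], [0.0, 0.0, 0.0]] rows 3.8
[[-0.087, 0.335, 0.2], [0.0, 0.0, 0.0]] rows 1.9
```

```bash
python3 -m handwheel '[[[-0.023,0.817,-0.13],[0,0,0]],[[-0.023,0.817,-0.13],[0,0,0]],[[-0.023,0.817,-0.13],[0,0,0]],[[-0.023,0.817,-0.13],[0,0,0]],[[-0.023,0.817,-0.13],[0,0,0]]]' | sed -n '2p'
python3 -m handwheel '[[[-0.088,0.797,0],[0,0,0]],[[-0.088,0.797,0],[0,0,0]],[[-0.088,0.797,0],[0,0,0]],[[-0.088,0.797,0],[0,0,0]],[[-0.088,0.797,0],[0,0,0]]]' | sed -n '2p'
python3 -m handwheel '[[[-0.087,0.335,0.1],[0,0,0]],[[-0.087,0.335,0.2],[0,0,0]],[[-0.087,0.335,0.2],[0,0,0]],[[-0.087,0.335,0.2],[0,0,0]],[[-0.087,0.335,0.2],[0,0,0]]]' | sed -n '2p'
python3 p.py '[[635,37.5,116,-178]]'
```

```text
tool_pos: [0.609, -0.1846, 0.1904]
tool_pos: [0.622, -0.0251, 0.1886]
tool_pos: [0.6369, 0.037, 0.1483]
at [636.9  37.  148.3] [-1.7997e+02 -5.0000e-02 -1.7833e+02] q [ 21.  21. -11.   0. -58. -19.] F [ 0.7  0.3 -1.8] op 23.9 t 47.42
[[0.009, 0.003, 0.161], [-0.0, -0.0, -0.001]] rows 0.8
```

```bash
python3 -m handwheel '[[[0.007,0.003,0.08],[0,0,0]],[[0.007,0.003,0.16],[0,0,0]],[[0.007,0.003,0.17],[0,0,0]],[[0.007,0.003,0.17],[0,0,0]],[[0.007,0.003,0.17],[0,0,0]]]' | sed -n '2,4p'
python3 -m handwheel '[[[0,0,0],[0,0,0]],[[0,0,0],[0,0,0]],[[0,0,0],[0,0,0]]]' | sed -n '2,4p'
python3 p.py '[[635,37.5,106,-178]]'
```

```text
tool_pos: [0.6363, 0.0369, 0.1156]
orientation: [-180.0, 0.1, -178.4]
force: [-0.5, 0.4, -0.9]
tool_pos: [0.6361, 0.0376, 0.1152]
orientation: [180.0, 0.1, -178.4]
force: [1.5, 0.1, -2.3]
at [636.1  37.6 115.2] [ 1.7998e+02  8.0000e-02 -1.7838e+02] q [ 21.  23. -13.   0. -54. -19.] F [ 1.5  0.1 -2.3] op 23.5 t 48.08
[[0.006, -0.0, 0.046], [0.0, 0.0, -0.001]] rows 0.2
```

Now press in small steps.

```bash
python3 -m handwheel '[[[0.006,0,0.01],[0,0,0]],[[0.006,0,0.02],[0,0,0]],[[0.006,0,0.03],[0,0,0]],[[0.006,0,0.035],[0,0,0]],[[0.006,0,0.035],[0,0,0]]]' | sed -n '2,4p'
python3 -m handwheel '[[[0,0,0.005],[0,0,0]],[[0,0,0.01],[0,0,0]],[[0,0,0.015],[0,0,0]],[[0,0,0.015],[0,0,0]]]' | sed -n '2,4p'
python3 -m handwheel '[[[0,0,0.005],[0,0,0]],[[0,0,0.01],[0,0,0]],[[0,0,0.015],[0,0,0]],[[0,0,0.015],[0,0,0]]]' | sed -n '2,5p'
```

```text
tool_pos: [0.6344, 0.0376, 0.1074]
orientation: [-180.0, -0.0, -178.4]
force: [-0.9, -1.2, 0.4]
tool_pos: [0.6343, 0.0376, 0.1039]
orientation: [180.0, -0.0, -178.4]
force: [-0.0, -0.1, -2.3]
tool_pos: [0.6345, 0.0376, 0.1014]
orientation: [-180.0, 0.0, -178.4]
force: [-0.8, 0.2, 0.6]
opening: 0.0236
```

```bash
python3 -m handwheel '[[[0,0,0.004],[0,0,0]],[[0,0,0.008],[0,0,0]],[[0,0,0.008],[0,0,0]]]' | sed -n '2,5p'
python3 -m handwheel '[[[0,0,0],[0,0,0]],[[0,0,-0.03],[0,0,0]],[[0,0,-0.08],[0,0,0]],[[0,0,-0.18],[0,0,0]],[[0,0,-0.25],[0,0,0]]]' | sed -n '2,5p'
python3 p.py '[[491,32.5,150,-178],[491,32.5,116,-178]]'
```

```text
tool_pos: [0.6346, 0.0376, 0.1012]
orientation: [-180.0, 0.0, -178.3]
force: [-4.9, 0.7, 9.9]
opening: 0.0233
tool_pos: [0.6348, 0.0376, 0.1512]
orientation: [-180.0, 0.0, -178.4]
force: [0.2, 0.3, -0.9]
opening: 0.0236
at [634.8  37.6 151.2] [-1.7999e+02  2.0000e-02 -1.7837e+02] q [ 21.  21. -11.   0. -58. -19.] F [ 0.2  0.3 -0.9] op 23.6 t 49.83
[[0.719, -0.005, 0.005], [-0.0, 0.0, -0.001]] rows 3.5
[[0.0, -0.0, 0.17], [0.0, 0.0, 0.0]] rows 0.8
```

```bash
python3 -m handwheel '[[[0.2,0,0],[0,0,0]],[[0.4,0,0],[0,0,0]],[[0.6,0,0],[0,0,0]],[[0.719,-0.005,0],[0,0,0]],[[0.719,-0.005,0],[0,0,0]]]' | sed -n '2p'
python3 -m handwheel '[[[0,0,0.06],[0,0,0]],[[0,0,0.12],[0,0,0]],[[0,0,0.16],[0,0,0]],[[0,0,0.16],[0,0,0]],[[0,0,0.16],[0,0,0]]]' | sed -n '2p'
python3 -m handwheel '[[[0,0,0],[0,0,0]],[[0,0,0],[0,0,0]],[[0,0,0],[0,0,0]]]' | sed -n '2,4p'
python3 p.py '[[491,32.5,108,-178]]'
```

```text
tool_pos: [0.4861, 0.0316, 0.1503]
tool_pos: [0.4909, 0.0324, 0.1177]
tool_pos: [0.4911, 0.0326, 0.1182]
orientation: [180.0, 0.0, -178.4]
force: [-0.6, 0.3, -1.8]
at [491.1  32.6 118.2] [ 1.7999e+02  4.0000e-02 -1.7837e+02] q [ 27.  10. -31.   0. -48. -25.] F [-0.6  0.3 -1.8] op 23.2 t 50.92
[[0.001, -0.001, 0.051], [0.0, 0.0, -0.001]] rows 0.2
```

```bash
python3 -m handwheel '[[[0,0,0.01],[0,0,0]],[[0,0,0.025],[0,0,0]],[[0,0,0.04],[0,0,0]],[[0,0,0.05],[0,0,0]],[[0,0,0.05],[0,0,0]]]' | sed -n '2,4p'
python3 -m handwheel '[[[0,0,0.005],[0,0,0]],[[0,0,0.01],[0,0,0]],[[0,0,0.015],[0,0,0]],[[0,0,0.015],[0,0,0]]]' | sed -n '2,4p'
python3 -m handwheel '[[[0,0,0.005],[0,0,0]],[[0,0,0.01],[0,0,0]],[[0,0,0.015],[0,0,0]],[[0,0,0.015],[0,0,0]]]' | sed -n '2,5p'
python3 -m handwheel '[[[0,0,0.004],[0,0,0]],[[0,0,0.008],[0,0,0]],[[0,0,0.008],[0,0,0]]]' | sed -n '2,5p'
```

```text
tool_pos: [0.4906, 0.0324, 0.1075]
orientation: [-180.0, -0.0, -178.4]
force: [0.2, 0.4, -1.8]
tool_pos: [0.4907, 0.0325, 0.1046]
orientation: [180.0, 0.0, -178.4]
force: [0.1, -0.5, -0.9]
tool_pos: [0.4906, 0.0325, 0.1014]
orientation: [-180.0, -0.0, -178.4]
force: [-0.1, -0.2, -0.6]
opening: 0.0236
tool_pos: [0.4908, 0.0325, 0.1011]
orientation: [-180.0, 0.0, -178.3]
force: [-4.2, 0.6, 11.0]
opening: 0.0233
```

```bash
python3 -m handwheel '[[[0,0,0],[0,0,0]],[[0,0,-0.03],[0,0,0]],[[0,0,-0.1],[0,0,0]],[[0,0,-0.3],[0,0,0]],[[0,0,-0.48],[0,0,0]]]' | sed -n '2p'
python3 p.py '[[540,-130,195,-178],[595,-290,190,-178],[606,-354.8,120,-178]]'
```

```text
tool_pos: [0.4899, 0.0321, 0.1968]
at [489.9  32.1 196.8] [-1.7992e+02 -1.6000e-01 -1.7837e+02] q [ 27.   5. -26.   0. -59. -25.] F [ 2.2  1.3 -1. ] op 23.4 t 52.67
[[-0.228, -0.817, 0.009], [-0.0, -0.0, -0.001]] rows 4.1
[[-0.247, -0.809, 0.025], [0.0, 0.0, 0.0]] rows 4.1
[[-0.044, -0.326, 0.35], [0.0, 0.0, 0.0]] rows 2.3
```

```bash
python3 -m handwheel '[[[-0.228,-0.817,0],[0,0,0]],[[-0.228,-0.817,0],[0,0,0]],[[-0.228,-0.817,0],[0,0,0]],[[-0.228,-0.817,0],[0,0,0]],[[-0.228,-0.817,0],[0,0,0]]]' | sed -n '2p'
python3 -m handwheel '[[[-0.247,-0.81,0.02],[0,0,0]],[[-0.247,-0.81,0.02],[0,0,0]],[[-0.247,-0.81,0.02],[0,0,0]],[[-0.247,-0.81,0.02],[0,0,0]],[[-0.247,-0.81,0.02],[0,0,0]]]' | sed -n '2p'
python3 -m handwheel '[[[-0.044,-0.326,0.15],[0,0,0]],[[-0.044,-0.326,0.3],[0,0,0]],[[-0.044,-0.326,0.35],[0,0,0]],[[-0.044,-0.326,0.35],[0,0,0]],[[-0.044,-0.326,0.35],[0,0,0]]]' | sed -n '2p'
python3 -m handwheel '[[[0,0,0],[0,0,0]],[[0,0,0],[0,0,0]]]' | sed -n '2,4p'
python3 p.py '[[606,-354.8,66,-178.4]]'
```

```text
tool_pos: [0.5421, -0.1346, 0.196]
tool_pos: [0.5959, -0.2958, 0.1907]
tool_pos: [0.6047, -0.355, 0.1208]
tool_pos: [0.6069, -0.3545, 0.1245]
orientation: [-179.9, 0.2, -178.3]
force: [-0.1, 0.7, -0.8]
at [ 606.9 -354.5  124.5] [-1.7992e+02  1.7000e-01 -1.7830e+02] q [-14.  28.  -4.   0. -58.  16.] F [-0.1  0.7 -0.8] op 23.4 t 54.08
[[0.005, -0.001, 0.293], [-0.0, 0.0, 0.0]] rows 1.4
```

```bash
python3 -m handwheel '[[[0.004,0,0.1],[0,0,0]],[[0.004,0,0.2],[0,0,0]],[[0.004,0,0.28],[0,0,0]],[[0.004,0,0.28],[0,0,0]],[[0.004,0,0.28],[0,0,0]]]' | sed -n '2p'
python3 -m handwheel '[[[0,0,0],[0,0,0]],[[0,0,0],[0,0,0]],[[0,0,0],[0,0,0]]]' | sed -n '2,4p'
python3 p.py '[[606,-354.8,53.5,-178.4]]'
```

```text
tool_pos: [0.6053, -0.3544, 0.0673]
tool_pos: [0.6057, -0.3552, 0.0679]
orientation: [-179.9, 0.1, -178.4]
force: [-1.2, 0.7, -2.0]
at [ 605.7 -355.2   67.9] [-1.7995e+02  1.4000e-01 -1.7835e+02] q [-15.  31.  -7.   0. -52.  16.] F [-1.2  0.7 -2. ] op 23.9 t 54.75
[[-0.001, 0.002, 0.072], [-0.0, 0.0, 0.0]] rows 0.3
```

```bash
python3 -m handwheel '[[[0,0,0.02],[0,0,0]],[[0,0,0.04],[0,0,0]],[[0,0,0.06],[0,0,0]],[[0,0,0.07],[0,0,0]],[[0,0,0.07],[0,0,0]]]' | sed -n '2,4p'
python3 -m handwheel '[[[0,0,0.002],[0,0,0]],[[0,0,0.004],[0,0,0]],[[0,0,0.006],[0,0,0]],[[0,0,0.006],[0,0,0]]]' | sed -n '2,4p'
```

```text
tool_pos: [0.6046, -0.355, 0.0524]
orientation: [-180.0, -0.0, -178.4]
force: [-1.8, 1.7, 5.0]
tool_pos: [0.6046, -0.3551, 0.0524]
orientation: [-180.0, -0.0, -178.3]
force: [-4.0, 3.6, 10.4]
```

```bash
python3 -m handwheel '[[[0,0,-0.004],[0,0,0]],[[0,0,-0.004],[0,0,0]],[[0,0,-0.004],[0,0,0]]]' | sed -n '2,4p'
python3 -m handwheel '[[[0,0,0],[0,0,0]],[[0,0,0],[0,0,0]],[[0,0,0],[0,0,0]],[[0,0,0],[0,0,0]],[[0,0,0],[0,0,0]]]' -0.15 | sed -n '2,5p'
python3 -m handwheel '[[[0,0,-0.1],[0,0,0]],[[0,0,-0.3],[0,0,0]],[[0,0,-0.5],[0,0,0]],[[0,0,-0.7],[0,0,0]],[[0,0,-0.9],[0,0,0]]]' | sed -n '2p'
python3 -m handwheel '[[[0,0.35,0],[0,0,0]],[[0,0.35,0],[0,0,0]],[[0,0.35,0],[0,0,0]],[[0,0.35,0],[0,0,0]]]' | sed -n '2p'
python3 tl.py w15; python3 p.py '[[560,-90,240,-130],[482,32,213,-88]]'
```

```text
tool_pos: [0.6047, -0.3551, 0.0524]
orientation: [-180.0, -0.0, -178.4]
force: [-2.8, 2.4, 6.9]
tool_pos: [0.6048, -0.3551, 0.0514]
orientation: [180.0, -0.0, -178.4]
force: [0.2, 0.5, -0.6]
opening: 0.0485
tool_pos: [0.6044, -0.355, 0.2335]
tool_pos: [0.603, -0.2837, 0.2324]
handle top [ 604.7 -354.9   84. ] diam 24.082727 z 0.0852 [ 604.8 -355.    85.2] px 275.5 123.89286041259766
foot [ 595.4 -369.6] diam 66.67089080810547 171
stand ((604.7717895507812, -355.51593017578125), (73.91765594482422, 73.69915008544922), 8.862133979797363)
at [ 603.  -284.6  232. ] [-1.7999e+02  2.0000e-02 -1.7830e+02] q [ -9.  20.  -1.   0. -69.  10.] F [-0.4  0.2 -0. ] op 50.4 t 56.97
[[0.186, 0.979, -0.04], [-0.0, 0.0, -0.134]] rows 6.7
[[-0.217, 0.691, 0.135], [-0.0, 0.0, -0.117]] rows 5.9
```

The tool stands centred in its dish, with its handle top at the right height. Last check: the clips and the whole tray.

```bash
python3 -m handwheel '[[[0.08,0.99,-0.05],[0,0,0]],[[0.08,0.99,-0.05],[0,0,0]],[[0.08,0.99,-0.05],[0,0,0]],[[0.08,0.99,-0.05],[0,0,0]],[[0.08,0.99,-0.05],[0,0,0]]]' | sed -n '2p'
python3 -m handwheel '[[[0.08,0.95,-0.05],[0,0,0]],[[0.08,0.95,-0.05],[0,0,0]],[[0.08,0.95,-0.05],[0,0,0]],[[0.08,0.95,-0.05],[0,0,0]],[[0.08,0.95,-0.05],[0,0,0]]]' | sed -n '2p'
python3 -m handwheel '[[[0,0,0],[0,0,0]],[[0,0,0],[0,0,0]],[[0,0,0],[0,0,0]]]' | sed -n '2p'
python3 br.py w16 0.032
python3 - <<'E'
from m import *
s=cam('wrist'); W=world(s)
c,sn=np.cos(np.radians(2.)),np.sin(np.radians(2.)); d=W*1000-[563.05,35,0]
tx=c*d[...,0]+sn*d[...,1]; ty=-sn*d[...,0]+c*d[...,1]
for n,x,y in [('clip near',-72,0),('clip far',72,0),('bar -',-45,0),('bar +',45,0),('O',-40,57),('O',40,57),('O',-40,90),('O',40,90),('B',-40,-57),('B',40,-57),('B',-40,-95),('B',40,-95),('ribO',0,57),('ribB',0,-57),('ribbridge',0,0)]:
    m=(abs(tx-x)<4)&(abs(ty-y)<4); m[240:]=False; print(n,m.sum(),np.median(W[...,2][m]*1000).round(1) if m.any() else None,end=' | ')
E
```

```text
tool_pos: [0.5809, -0.0862, 0.2415]
tool_pos: [0.5598, 0.1044, 0.2517]
tool_pos: [0.56, 0.1012, 0.2513]
clip [635.3  37.6] [17.8 18.2] 45.58 px 200 129 z 0.0543
clip [491.2  32.6] [18.  17.3] 1.6 px 345 128 z 0.0543
clip [818.8 126.2] [53.6 56. ] 0.02 px 38 206 z 0.0553
rib [563.4  35.4] [49.8 13. ] 1.6 px 273 129 z 0.0723
bar [544.6  34.7] [154.3 234.6] 0.99 px 281 116 z 0.039
clip near 64 54.2 | clip far 64 54.3 | bar - 59 47.1 | bar + 62 47.3 | O 50 38.8 | O 52 38.6 | O 53 38.5 | O 49 38.5 | B 70 38.6 | B 69 38.7 | B 78 38.6 | B 81 38.6 | ribO 60 60.1 | ribB 89 60.4 | ribbridge 72 72.4 |
```

View pics/w16.png

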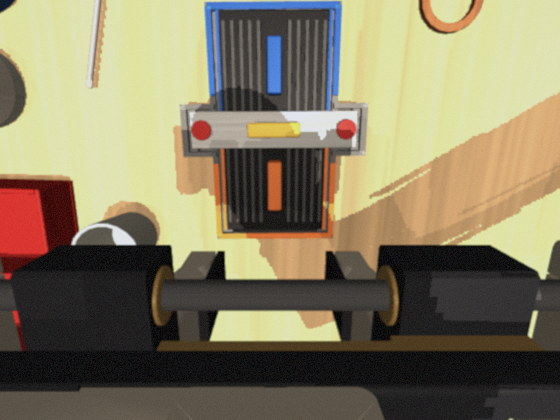

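The kit is packed: both clip caps, at (201,130) and (346,129) px, dropped 6 mm from 60.3 to 54.3 mm, and the bridge and grilles are flat and level.

```bash
python3 -c "
from plant import *
print(get_obs()['clock']); print(close_job())"
```

```text
58.15
the job is handed in; nothing more can be done
None
```

The speaker kit is packed in the order asked, and I handed the job in at 58 s of the 210 s allowed.

**What went where:**
- **Blue half:** the tweeter is in the inner pocket. I saw no blue crossover in the top or side view, so I took it as absent.
- **Orange half:** the tweeter is in the inner pocket and the crossover in the outer one.
- **Grilles and bridge:** both grilles were laid over their halves, then the bridge was set into its saddles.
- **Clips and tool:** I pressed both red clips with the upright tool's foot, far clip first. The tool was then stood back in its dish.

**Last checks:**
- **Clips:** both caps read 54.3 mm, down from 60.3 mm, which is the full 6 mm travel.
- **Grilles and bridge:** grille heights read 38.5–38.8 mm everywhere and the bar 47.1–47.3 mm, so all lie flat.
- **Tool:** it stands upright, within 1 mm of the dish's centre.

**What did not go cleanly or disagreed:**
- **First grasp:** my first try at the blue tweeter closed too late and missed. The tweeter had not moved, and the second try held.
- **Blue grille:** it met about 19 N as it reached its seat, then settled level.
- **Wrist camera heights:** they read about 1.3–1.6 mm high throughout, so I judged heights by difference.
- **Press force:** I never saw the roughly 10 N click resistance, because I only read the force between steps. The clips count as home on their height and on the firm stop at 10–11 N.
- **Bystanders:** I did not measure them again at the end. The robot had no contact with any of them that I noticed.

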